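Set out the parts for the lighting exercise

TASK

Set out the parts for the lighting exercise. In the grey tray, bring the older lampholder (the one already in it) forward to the end nearest the robot and stand the new lampholder from the bench behind it; put the switch in the middle of the left-hand plywood board and the junction box in the middle of the right-hand one, left and right as the robot sees them, then lay the gland cover centred on top of the junction box so that it closes it. Nothing may be knocked over, and the multimeter and the screwdriver stay where they lie.

Things in the scene. Friction and masses are not known exactly. Their poses are not given: they have to be found in the camera images.
- tray: Fixed open grey tray, 172 long (x axis, pointing away from the robot within 0.15 rad) x 88 x 16 mm; walls and floor 5 mm, inside 162 x 78 mm, room for two lampholders one behind the other. Origin: centre of the underside, on the bench. Its front half (-x, nearest the robot) starts empty. It stands in a row with the two boards, about 0.2 m apart, in any order.
- board_a: One of two identical fixed square plywood mounting boards, 110 x 110 x 10 mm, lying on the bench. Origin: centre of the underside (its top is 10 mm higher), sides square to the world's axes within 0.15 rad. Either board may be the left-hand one: left is the robot's left, +y of the world.
- board_b: The other plywood mounting board, identical to board_a: 110 x 110 x 10 mm, fixed, origin at the centre of the underside.
- lamp_old: The older white porcelain lampholder: round base 62 mm in diameter and 12 mm high, on it a round collar 40 mm in diameter up to 56 mm above the underside, with a brass mouth on top. About 150 g. Origin: centre of the underside, z up. Grip the collar, above the base. Starts in the rear half of the tray, which tells it from the new one.
- lamp_new: The new white porcelain lampholder: round base 62 mm in diameter and 12 mm high, on it a round collar 40 mm in diameter up to 56 mm above the underside, with a brass mouth on top. About 150 g. Origin: centre of the underside, z up. Grip the collar, above the base. Identical to the older one; starts on the bench, in the row of four loose parts nearer the robot.
- switch: White surface-mounted wall switch, a box 84 mm long (its x axis), 48 mm wide (y) and 38 mm high, with a small rocker rising 5 mm in the middle of its top. About 110 g. Origin: centre of the underside, z up. May stand either way round on its board. Starts in the row of loose parts, x axis within 0.5 rad of the world's.
- jbox: White round junction box, open on top: 58 mm outside diameter, 42 mm high, wall 4 mm. Two conduit spouts, 18 mm thick, axis 16 mm up, reach 41 mm from its centre along its +x and -x: grip it across y (58 mm). About 100 g. Origin: centre of the underside, z up. Any way round on its board. Starts in the row of loose parts, x axis within 0.5 rad of the world's.
- cover: Gland cover for the junction box: flat white disc 62 mm in diameter, 6 mm thick, with a round grey cable gland, 28 mm in diameter, in its middle up to 42 mm above the underside: grip it by that. About 60 g. Origin: centre of the underside, z up. It simply lies flat on the box's rim (no spigot). Starts in the row of loose parts, disc down.
- meter: Bystander: red hand-held multimeter with a dark face, 140 x 72 x 34 mm (x, y, z), lying face up at one end of the row of loose parts. Origin: centre of the underside.
- screwdriver: Bystander: screwdriver, 170 mm long along its x axis, lying on the bench at the other end of the row of loose parts. Origin: underside, between handle and tip.
There are look-alikes about, which are no part of the job. Leave any purple or turquoise look-alike of the lamp_new alone.

How it is judged:
At the end, for the whole second after the job is handed in: In the tray, older lampholder centre over 25 mm before the middle, new one over 10 mm behind it, both within 14 mm of the centre line; switch on left board, box on right board, within 15 mm of centre; cover flat on the box within 8 mm; all upright within 0.1 rad, released, at rest (x of lamp_old in the frame of tray between -0.06 and -0.025 m and y of lamp_old in the frame of tray between -0.014 and 0.014 m and z of each of lamp_old, lamp_new in the frame of tray below 0.009 m and x of lamp_new in the frame of tray between 0.01 and 0.06 m and y of lamp_new in the frame of tray between -0.014 and 0.014 m and ((y of board_a in the frame of board_b above 0 m and horizontal distance between switch and board_a below 0.015 m and z of switch in the frame of board_a between 0.006 and 0.015 m and horizontal distance between jbox and board_b below 0.015 m and z of jbox in the frame of board_b between 0.006 and 0.015 m) or (y of board_b in the frame of board_a above 0 m and horizontal distance between switch and board_b below 0.015 m and z of switch in the frame of board_b between 0.006 and 0.015 m and horizontal distance between jbox and board_a below 0.015 m and z of jbox in the frame of board_a between 0.006 and 0.015 m)) and horizontal distance between cover and jbox below 0.008 m and z of cover in the frame of jbox between 0.038 and 0.046 m and angle between each of lamp_old, lamp_new, switch, jbox, cover's own z axis and vertical below 0.1 rad and linear speed of each of lamp_old, lamp_new, switch, jbox, cover below 0.02 m/s and angular speed of each of lamp_old, lamp_new, switch, jbox, cover below 0.2 rad/s); the robot touches nothing.
It fails at once if one of the parts is knocked over (tilted more than 0.9 rad) (angle between any of lamp_old, lamp_new, switch, jbox, cover's own z axis and vertical above 0.9 rad).
It fails at once if the multimeter or the screwdriver is moved more than 25 mm (distance of any of meter, screwdriver from where it was at the start of the episode above 0.025 m).
It also fails if it takes over 120 s, if anything falls off the work surface, if the arm or the gripper's body presses on something with over 40 N, if the wrist force passes 120 N, or if a joint passes its speed limit or range.

ROBOT

A 7-joint arm with a two-finger parallel gripper is mounted at the origin on the work surface. World frame = base frame: x ahead of the robot, y to its left, z up, the work surface at z = 0. Lengths are in m, angles in rad, forces in N, time in s.
With the tool pointing down it reaches from about 0.4 to 0.85 m from the base axis. Payload 10.4 kg.
Tool frame: the origin (TCP) lies midway between the tips of the shut fingers; the grasp point (between the pads) lies 19 mm behind it (manip.tcp_to_grasp is the distance from the TCP to the grasp point, in m); x points along the fingers, y is the direction in which the jaws open and shut, and the axes are right-handed (so a half turn about x gives the same grasp; the last joint's range is limited). The gripper opens to 85 mm and grips with 20 to 120 N. Pads are 22 mm wide; open, the fingers measure 114 mm over their backs; the gripper's body (76 mm by 85 mm) begins 54 mm behind the grasp point. The pads swing forward as they close: fully open they stand 13 mm farther back than shut.
Start: joints at [1.257, 0.332, -0.065, 1.46, 0.022, 1.35, -0.088], TCP at [0.179, -0.599, 0.231] pointing down, gripper open.
Joint ranges: [-2.6, 2.6], [-0.5, 2.12], [-1.47, 1.34], [0.16, 2.42], [-1.27, 4.41], [0.06, 2.06], [-2.6, 2.6]. Speed limits (rad/s): [2.22, 2.22, 2.79, 2.79, 3.14, 3.14, 3.14].

INTERFACE

Orientations are given as a unit quaternion [x, y, z, w].
In Python, from workcell import monitor, viewer, manip gives the robot as it stands. The module is installed in compiled form; this text tells all that it offers.
- The arm moves only by the tool send_rows, never from a script. Its arguments are lists of equal length, an entry for each row: "grip": the closure in counts, from 0 (fully open) to 255 (shut); "offset": the shift along the tool's x, y, z in mm, a list of three; "twist": the turn about the tool's x in degrees. In form: {"grip": [grip, ...], "offset": [[tx, ty, tz], ...], "twist": [twist, ...]}. A call has exactly 5 rows; each row is the pose to reach, as a shift and turn from the pose commanded when the call began, along the tool's axes at that moment; what a row does not reach only later rows make up. A row lasts 1/12 s, in which the tool goes at most 41.7 mm and 7.16 degrees, less where a joint would pass 70% of its speed; a pose out of reach is approached as far as the arm can. A call with a gripper value outside its range is refused whole. The fingers move at their own pace and stop on an object; "newtons" is the grip in N (left out, the last holds). Time passes only in rows, so rows that repeat a pose let the fingers close, or fill a call up. It gives the time, the measured TCP pose, the force and the opening at its end, in the units of the state.
- monitor.get_obs(): the state, without advancing time (a new reading comes with each control period).
- viewer.camera(name): name is "scene" or "side" or "wrist"; returns (picture, depth): 384x512x3 uint8, blue, green, red; 384x512 float32, m along the optical axis (not along the pixel's ray), 0 where there is no reading.
- viewer.camera_model(name): a dict with "camera_matrix" (3x3 intrinsics, pixels), "R" (3x3) and "t" (3): a world point X has camera coordinates R X + t; the wrist camera has in their place "mount" (4x4, takes a point from camera to tool coordinates, whose origin is the TCP and whose axes are the tool frame's). Camera axes: x right, y down, z forward; pixel columns grow to the right and rows downward; lengths in m; the calibration is good to about 2 mm. A picture is of the moment at which its call begins: read the wrist's pose just before it. camera_model takes no time and is no camera call.
- manip.hand_in(): hands the job in, once; it reports no verdict.
Trained networks look in the newest picture that a camera, given by its name, has taken for a name from the list of things; names that differ only in an ending like _2 or _b are one class to them, and where a whole thing is asked for, a point or a joint stands for the part that bears it (a point fixed in the world has none). Each returns a list of dicts, best first, with "score" (0 to 1); they miss things now and then, are a little off and sometimes report something else, mostly with a low value. They report only what shows in the picture. A call takes as long as a camera call. They do not tell look-alikes from the thing itself.
- viewer.recognise(target, camera): "box" ([left, top, width, height] in pixels, round what is visible of it).
- viewer.regions_of(target, camera): "region" (384x512 bool, what is visible of it) and "box" ([left, top, width, height] in pixels, round what is visible of it).
- viewer.spot_point(target, camera): "position" ([column, row] in pixels: a listed point, or the origin of a listed thing).
The state is a dict: "clock": time; "joint_pos": joint angles; "joint_velocities": joint speeds; "tau": joint torques, N m; "position": TCP position; "ee_rot": TCP orientation; "ft_force": force on the tool from outside, world axes, zero at the start; "torque": the same for the moment, N m; "grip_width": opening from 0.0 (shut) to 1.0 (fully open).
Only numpy, scipy, OpenCV 4.12 (cv2) and the standard library are available. Lean on these libraries where they do the work, as an engineer would, in place of code of your own. Each camera call takes 0.05 s, during which the arm holds its last target.

## Working session

There is one attempt and no reset: what is moved stays moved. The work goes in short steps, Python scripts to look and compute and a tool call to move; the robot and the scene stay as the last step left them, time stands still between calls to the robot, and variables do not carry over. Pictures are saved under pics/ and viewed, and the job is handed in when it is done.

Besides the shell and the picture viewer there is one more tool, called in YAML: its name, and indented under it one key for each argument. send_rows: Moves the arm, as the interface text tells. Its arguments: {"type":"object","properties":{"grip":{"type":"array","items":{"type":"number"}},"offset":{"type":"array","items":{"type":"array","items":{"type":"number"}}},"twist":{"type":"array","items":{"type":"number"}},"newtons":{"type":"number"}},"required":["grip","offset","twist"]}

```bash
ls; mkdir -p pics
python3 - <<'E'
from workcell import monitor, viewer, manip
import cv2, numpy as np
o=monitor.get_obs()
for k,v in o.items(): print(k,np.round(v,4))
for c in ["scene","side","wrist"]:
    im,d=viewer.camera(c); cv2.imwrite(f"pics/{c}0.png",im); np.save(f"/tmp/{c}0.npy",d)
    print(c,viewer.camera_model(c))
print(manip.tcp_to_grasp)
E
```

```text
pics
clock 0.0
joint_pos [ 1.2574  0.3329 -0.0647  1.461   0.0216  1.3499 -0.0885]
joint_velocities [-0.0006  0.0002  0.0015 -0.0006 -0.001   0.0004 -0.0001]
tau [ 1.20000e-03 -6.25457e+01  4.99000e-02 -3.91605e+01  1.62000e-02
  9.90000e-03 -1.00000e-04]
position [ 0.1791 -0.5984  0.2305]
ee_rot [-0.6996 -0.1029  0.6997 -0.102 ]
ft_force [-0.4283  0.7638  0.6635]
torque [-0.0079  0.0126 -0.0221]
grip_width 1.0003
scene {'camera_matrix': array([[452.77049604,   0.        , 264.19726535],
       [  0.        , 452.77049604, 189.26021642],
       [  0.        ,   0.        ,   1.        ]]), 'R': array([[ 0.61265825,  0.79030764, -0.00798136],
       [ 0.68633155, -0.53700783, -0.49048098],
       [-0.39191693,  0.29501936, -0.87141534]]), 't': array([-0.32169212, -0.31214674,  1.62869795])}
side {'camera_matrix': array([[399.7553708 ,   0.        , 257.80946045],
       [  0.        , 399.7553708 , 192.83752655],
       [  0.        ,   0.        ,   1.        ]]), 'R': array([[-0.99297178, -0.11777106,  0.01170538],
       [-0.06942238,  0.49949905, -0.86352836],
       [ 0.09585182, -0.85827191, -0.50416441]]), 't': array([0.50068049, 0.07664602, 1.20386629])}
wrist {'camera_matrix': array([[296.69654135,   0.        , 251.10298929],
       [  0.        , 296.69654135, 189.1657593 ],
       [  0.        ,   0.        ,   1.        ]]), 'mount': array([[ 1.47958905e-03, -3.10717557e-01,  9.50501137e-01,
        -1.42593416e-01],
       [ 9.99998756e-01, -5.98472679e-05, -1.57620306e-03,
        -2.53967725e-04],
       [ 5.46638860e-04,  9.50502286e-01,  3.10717081e-01,
        -8.02586037e-02],
       [ 0.00000000e+00,  0.00000000e+00,  0.00000000e+00,
         1.00000000e+00]])}
0.0187
```

View pics/scene0.png

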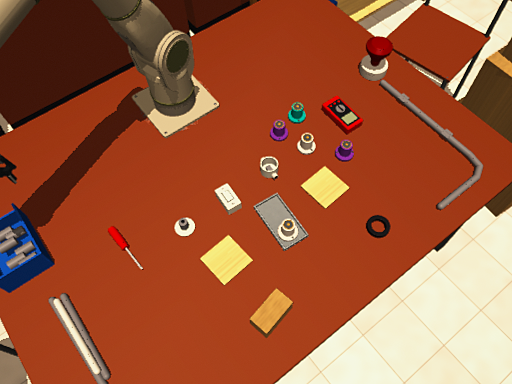

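View pics/side0.png

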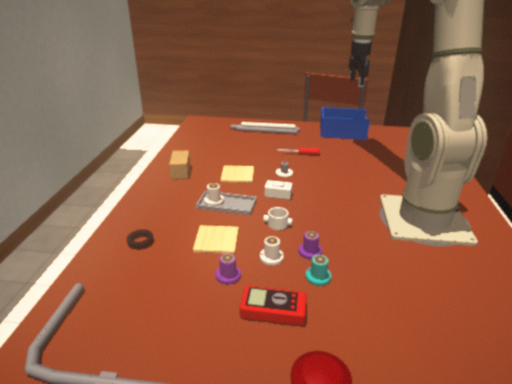

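View pics/wrist0.png

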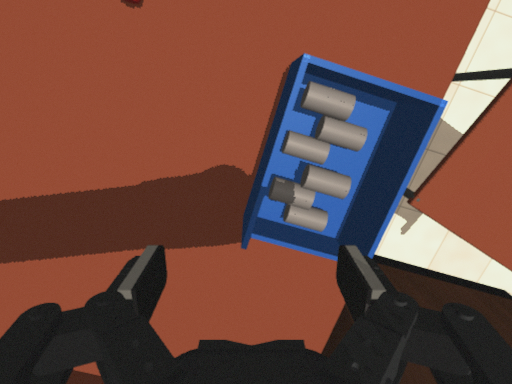

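The scene shows the left (+y) board at about (325,187), the right board at (227,260) and the tray between them, with the old lamp at (288,230). The loose parts are the switch (228,198), jbox (269,167), cover (184,227) and white lamp (307,142). Purple and turquoise look-alikes stand near the white lamp. Next I'll measure positions.

```bash
cat > h.py <<'E'
from workcell import monitor, viewer, manip
import cv2, numpy as np
from scipy.spatial.transform import Rotation as Ro
def tool():
    o=monitor.get_obs(); return np.array(o["position"]),Ro.from_quat(o["ee_rot"]).as_matrix()
def cloud(c):
    if c=="wrist": p,R=tool()
    im,d=viewer.camera(c); m=viewer.camera_model(c); K=m["camera_matrix"]
    v,u=np.indices(d.shape); P=np.stack([(u-K[0,2])/K[0,0]*d,(v-K[1,2])/K[1,1]*d,d],-1)
    if c=="wrist":
        M=m["mount"]; P=P@M[:3,:3].T+M[:3,3]; P=P@R.T+p
    else: P=(P-m["t"])@m["R"]
    P[d==0]=np.nan
    return im,d,P
E
python3 - <<'E'
from h import *
p,R=tool(); print(R.round(3))
for c in ["scene","side"]:
    im,d,P=cloud(c); np.save(f"/tmp/P_{c}.npy",P); 
    for n in ["tray","board_a","lamp_old","switch","jbox","cover","meter","screwdriver"]:
        for r in viewer.regions_of(n,c):
            if r["score"]<.3: continue
            m=r["region"]; q=P[m]; q=q[np.isfinite(q[:,0])]
            col=im[m].mean(0).round()
            zt=np.percentile(q[:,2],95); top=q[q[:,2]>zt-0.006]
            rect=cv2.minAreaRect((top[:,:2]*1000).astype(np.float32))
            print(c,n,round(r["score"],2),r["box"],col,"ztop",zt.round(4),"topmean",top.mean(0).round(4),"rect",np.round(rect[0],1),np.round(rect[1],1),round(rect[2],1))
E
```

```text
[[-0.     0.287 -0.958]
 [ 0.001 -0.958 -0.287]
 [-1.    -0.001  0.   ]]
scene tray 0.91 [253.6, 194.1, 53.6, 53.2] [126. 141. 151.] ztop 0.0171 topmean [0.6066 0.0016 0.0153] rect [603.3   1.6] [ 88.8 173.3] 85.0
scene tray 0.75 [217.7, 181.4, 23.4, 36.2] [174. 201. 212.] ztop 0.043 topmean [ 0.4501 -0.0835  0.0399] rect [448.7 -83.3] [46.4 83.1] 85.6
scene board_a 0.93 [200.5, 234.5, 52.6, 50.8] [117. 227. 246.] ztop 0.0135 topmean [ 0.6054 -0.2005  0.0104] rect [ 603.7 -200.1] [108.9 109.3] 5.3
scene board_a 0.6 [302.0, 169.1, 46.0, 38.9] [112. 219. 241.] ztop 0.0144 topmean [0.5971 0.1877 0.0113] rect [597.  188.8] [109.9 114. ] 4.2
scene lamp_old 0.69 [278.1, 219.2, 20.9, 22.3] [140. 172. 189.] ztop 0.0642 topmean [ 0.6456 -0.0042  0.0619] rect [644.9  -4.1] [37.5 34.4] 5.2
scene switch 0.92 [215.2, 182.0, 29.8, 33.0] [174. 201. 212.] ztop 0.043 topmean [ 0.4501 -0.0835  0.0399] rect [448.7 -83.3] [46.4 83.1] 85.6
scene jbox 0.88 [262.7, 158.1, 17.5, 18.9] [130. 156. 169.] ztop 0.0435 topmean [0.4365 0.0895 0.0419] rect [436.2  88.8] [54.9 55.8] 3.6
scene cover 0.69 [172.9, 217.
[... 1849 characters left out ...]
 160.4, 11.5, 17.2] [151. 169. 189.] ztop 0.0415 topmean [ 0.4382 -0.2351  0.0399] rect [ 437.8 -237. ] [18.9 19.8] 64.6
side meter 0.94 [239.5, 286.0, 67.7, 38.9] [ 55.  70. 167.] ztop 0.0369 topmean [0.421  0.4245 0.034 ] rect [421.2 422.4] [ 71.3 136.6] 88.2
side meter 0.65 [276.1, 161.1, 14.0, 17.5] [149. 168. 190.] ztop 0.0418 topmean [ 0.4388 -0.2365  0.0403] rect [ 438.5 -237.8] [21.2 22.1] 74.1
side screwdriver 0.7 [263.8, 181.4, 24.4, 17.2] [176. 199. 216.] ztop 0.0404 topmean [ 0.4499 -0.0777  0.0378] rect [449.1 -81.1] [49.7 82.8] 88.5
side screwdriver 0.56 [299.0, 147.1, 21.0, 9.8] [ 40.  54. 203.] ztop 0.0248 topmean [ 0.3497 -0.4139  0.0221] rect [ 351.3 -412.7] [81.8 19.4] 8.1
```

Run:
```python
from h import *
im=cv2.imread("pics/scene0.png"); P=np.load("/tmp/P_scene.npy")
for (u,v) in [(279,130),(345,150),(297,112),(307,142),(269,167),(288,230),(271,312),(377,226)]:
    q=P[v-14:v+15,u-14:u+15].reshape(-1,3); q=q[np.isfinite(q[:,0])]
    q=q[q[:,2]>q[:,2].max()-.008]; print((u,v),"ztop",q[:,2].max().round(3),cv2.minAreaRect((q[:,:2]*1000).astype(np.float32)))
# jbox height map from both cameras, low z points incl spouts
for c in ["scene","side"]:
    P=np.load(f"/tmp/P_{c}.npy"); q=P.reshape(-1,3); q=q[np.isfinite(q[:,0])]
    q=q[(abs(q[:,0]-.4365)<.06)&(abs(q[:,1]-.0895)<.06)&(q[:,2]>.012)]
    print(c,cv2.minAreaRect((q[:,:2]*1000).astype(np.float32)))
    f=q[np.hypot(q[:,0]-.4365,q[:,1]-.0895)>.033]; print((f[:,:2]*1000).round()[:40].tolist())
cv2.imwrite("pics/zoom0.png",cv2.resize(im[90:260,160:370],None,fx=3.8,fy=3.5,interpolation=cv2.INTER_CUBIC)[:600,:800])
```

```text
(279, 130) ztop 0.063 ((341.4289855957031, 205.26502990722656), (37.34302520751953, 35.004600524902344), 1.6656029224395752)
(345, 150) ztop 0.062 ((539.0048217773438, 323.9429931640625), (36.801429748535156, 35.966835021972656), 0.25550562143325806)
(297, 112) ztop 0.062 ((330.3208923339844, 264.1278991699219), (37.9053840637207, 114.81673431396484), 14.474616050720215)
(307, 142) ztop 0.064 ((441.3829040527344, 245.54458618164062), (33.03806686401367, 35.54132080078125), 72.94000244140625)
(269, 167) ztop 0.048 ((436.1665344238281, 89.55326843261719), (54.86509323120117, 55.008522033691406), 3.562147378921509)
(288, 230) ztop 0.069 ((645.8551025390625, -3.9481945037841797), (36.46759796142578, 34.06779861450195), 2.5859382152557373)
(271, 312) ztop 0.066 ((813.9442749023438, -200.10543823242188), (74.82979583740234, 74.73108673095703), 52.02813720703125)
(377, 226) ztop 0.024 ((800.0982055664062, 221.83541870117188), (67.33627319335938, 66.65218353271484), 71.78988647460938)
scene ((436.88372802734375, 90.24723815917969), (55.1080207824707, 79.14854431152344), 52.36540603637695)
[[
[... 342 characters left out ...]
]]
side ((436.5467834472656, 91.74468231201172), (59.706642150878906, 68.48321533203125), 47.16936111450195)
[[476.0, 84.0], [474.0, 81.0], [471.0, 81.0], [476.0, 87.0], [473.0, 90.0], [470.0, 86.0], [479.0, 90.0], [476.0, 92.0], [473.0, 88.0], [470.0, 91.0], [478.0, 92.0], [475.0, 92.0], [472.0, 93.0], [470.0, 92.0], [403.0, 91.0], [400.0, 88.0], [398.0, 87.0], [478.0, 94.0], [475.0, 91.0], [472.0, 92.0], [470.0, 90.0], [403.0, 94.0], [400.0, 95.0], [397.0, 91.0], [472.0, 94.0], [470.0, 91.0], [403.0, 97.0], [400.0, 97.0], [397.0, 97.0], [403.0, 98.0], [400.0, 97.0], [397.0, 96.0], [405.0, 100.0], [402.0, 101.0], [400.0, 100.0], [397.0, 99.0], [405.0, 100.0], [402.0, 100.0], [399.0, 101.0]]
```

View pics/zoom0.png

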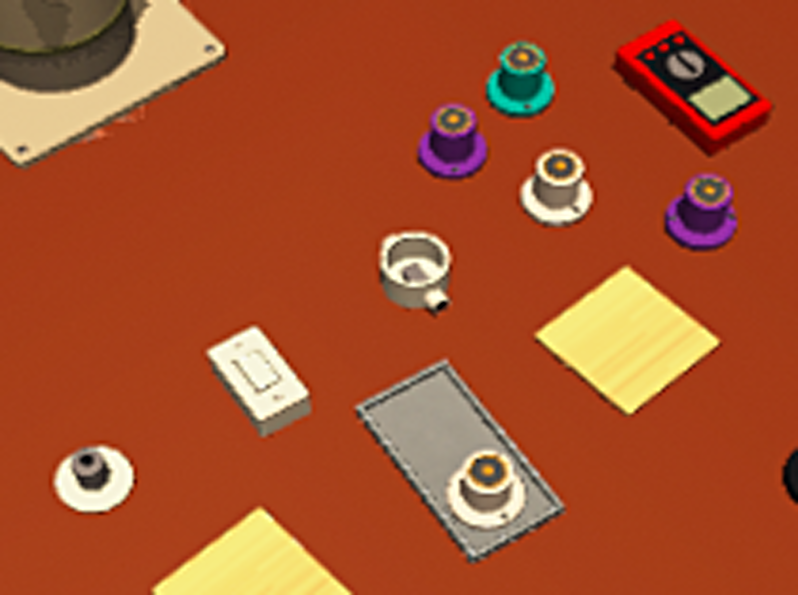

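send_rows:
  grip: [0,0,0,0,0]
  offset:
    - [0,-24,-33]
    - [0,-47,-67]
    - [0,-71,-100]
    - [0,-94,-133]
    - [0,-118,-167]
  twist: [4.4,8.8,13.2,17.6,22]
  newtons: 40

```text
clock: 1.47
position: [0.3061, -0.4364, 0.2315]
ee_rot: [0.706, -0.035, -0.706, -0.034]
ft_force: [1.1, -1.0, 0.2]
grip_width: 0.996
```

```bash
cat >> h.py <<'E'
def go(x,y,z,th=None):
    """print tool-frame offset to reach world mm target; th= desired gripper frame yaw (deg), tool y = -(frame y)"""
    p,R=tool(); o=monitor.get_obs()
    d=R.T@(np.array([x,y,z])/1000-p)*1000
    s=f"t={o['clock']:.2f} pos={np.round(p*1000,1)} grip={o['grip_width']:.3f} F={np.round(o['ft_force'],1)} offset={np.round(d,1)} len={np.linalg.norm(d):.0f}"
    a=np.degrees(np.arctan2(-R[1,1],-R[0,1]))-90 # frame yaw
    s+=f" yaw={a:.2f}"
    if th is not None: s+=f" twist={-(th-a):.1f}"
    print(s)
E
python3 -c "
from h import *
go(645.5,-3.5,150,-5)"
```

```text
t=1.47 pos=[ 306.1 -436.4  231.5] grip=0.996 F=[ 1.1 -1.   0.2] offset=[  81.3 -463.9 -295.7] len=556 yaw=-5.58 twist=-0.6
```

send_rows:
  grip: [0,0,0,0,0]
  offset:
    - [0,-34,-22]
    - [0,-68,-43]
    - [0,-102,-65]
    - [0,-136,-87]
    - [0,-170,-108]
  twist: [0,0,0,0,0]

```text
clock: 1.88
position: [0.4297, -0.2769, 0.2317]
ee_rot: [0.707, -0.033, -0.706, -0.033]
ft_force: [0.5, -0.9, -0.0]
grip_width: 0.998
```

send_rows:
  grip: [0,0,0,0,0]
  offset:
    - [0,-34,-22]
    - [0,-68,-43]
    - [0,-102,-65]
    - [0,-136,-87]
    - [0,-170,-108]
  twist: [0,0,0,0,0]

```text
clock: 2.3
position: [0.5531, -0.1178, 0.2316]
ee_rot: [0.707, -0.033, -0.706, -0.033]
ft_force: [1.0, -0.6, 0.4]
grip_width: 1.001
```

```bash
python3 -c "
from h import *
go(645.5,-3.5,110,-5)"
```

```text
t=2.30 pos=[ 553.1 -117.8  231.6] grip=1.001 F=[ 1.  -0.6  0.4] offset=[ 121.6 -122.4  -81.2] len=191 yaw=-5.36 twist=-0.4
```

send_rows:
  grip: [0,0,0,0,0]
  offset:
    - [10,-30,-20]
    - [25,-61,-40]
    - [40,-92,-61]
    - [52,-120,-80]
    - [52,-120,-80]
  twist: [0,0,0,0,0]

```text
clock: 2.72
position: [0.6437, 0.0003, 0.1757]
ee_rot: [-0.705, 0.029, 0.708, 0.032]
ft_force: [-0.8, 1.2, -0.1]
grip_width: 0.999
```

Run:
```python
from h import *
go(645.5,-3.5,28,-5)
im,d,P=cloud("wrist"); cv2.imwrite("pics/w1.png",im)
for z0,z1 in [(.054,.075),(.013,.0185),(.007,.0125)]:
    m=(P[...,2]>z0)&(P[...,2]<z1)
    n,l,s,c=cv2.connectedComponentsWithStats(m.astype(np.uint8))
    for i in range(1,n):
        if s[i,4]<150: continue
        q=P[l==i]; r=cv2.minAreaRect((q[:,:2]*1000).astype(np.float32)); (cx,cy),rad=cv2.minEnclosingCircle((q[:,:2]*1000).astype(np.float32))
        print(z0,s[i].tolist(),q[:,2].mean().round(4),"rect",np.round(r[0],1),np.round(r[1],1),round(r[2],1),"circ",round(cx,1),round(cy,1),round(rad,1))
```

```text
t=2.72 pos=[6.437e+02 3.000e-01 1.757e+02] grip=0.999 F=[-0.8  1.2 -0.1] offset=[147.7   4.2  -2.7] len=148 yaw=-4.90 twist=0.1
0.054 [431, 0, 42, 12, 283] 0.0586 rect [ 772.9 -164. ] [29.6  7.9] 84.0 circ 776.3 -164.4 14.8
0.054 [238, 160, 44, 43, 1456] 0.0614 rect [645.3  -6.5] [39.1 38.8] 73.3 circ 645.1 -6.4 20.0
0.013 [0, 0, 40, 68, 885] 0.0171 rect [789.5 202.2] [29.8 61.5] 64.2 circ 792.0 207.5 31.1
0.013 [214, 128, 87, 147, 2058] 0.0157 rect [602.6  -0.8] [ 88.2 172.1] 85.0 circ 603.3 -0.4 95.2
0.013 [230, 141, 59, 49, 1017] 0.0168 rect [650.4  -6.6] [61.3 50.2] 88.2 circ 644.9 -6.5 30.9
0.007 [14, 0, 30, 68, 266] 0.0099 rect [788.4 197.5] [19.  61.5] 63.0 circ 792.7 205.9 30.7
0.007 [388, 134, 109, 110, 9665] 0.0098 rect [ 601.5 -203.3] [110.7 111.1] 5.1 circ 601.4 -203.2 77.0
0.007 [30, 170, 120, 101, 8392] 0.0104 rect [596.4 186.4] [110.5 111.5] 4.2 circ 597.4 186.3 75.9
0.007 [0, 253, 24, 42, 312] 0.0107 rect [538.1 301.4] [19.6 56. ] 88.0 circ 538.4 310.4 28.0
0.007 [224, 267, 66, 4, 158] 0.0099 rect [521.9   6.1] [77.9  4.3] 87.4 circ 523.1 6.1 39.0
```

View pics/w1.png

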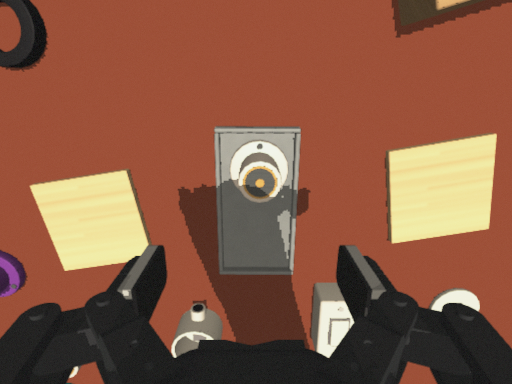

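The old lamp in the tray is at (260,183) in the wrist picture, between the open fingers. The tray is yawed -5°, and all three cameras agree within 3 mm. I'll descend and grip.

send_rows:
  grip: [0,0,0,0,0]
  offset:
    - [30,6,-2]
    - [70,6,-2]
    - [110,6,-2]
    - [140,6,-2]
    - [150,6,-2]
  twist: [0,0,0,0,0]

```text
clock: 3.18
position: [0.6412, -0.0152, 0.0247]
ee_rot: [-0.704, 0.034, 0.709, 0.033]
ft_force: [-1.6, -0.5, -1.4]
grip_width: 1.001
```

send_rows:
  grip: [130,130,130,130,130]
  offset:
    - [0,0,0]
    - [0,0,0]
    - [0,0,0]
    - [0,0,0]
    - [0,0,0]
  twist: [0,0,0,0,0]
  newtons: 40

```text
clock: 3.6
position: [0.6458, -0.013, 0.0316]
ee_rot: [0.708, -0.033, -0.705, -0.033]
ft_force: [1.1, 1.8, 1.0]
grip_width: 0.488
```

```bash
python3 -c "
from h import *
go(645.5,-3.5,28,-5)"
```

```text
t=3.60 pos=[645.8 -13.   31.6] grip=0.488 F=[1.1 1.8 1. ] offset=[ 3.6 -9.4  1.2] len=10 yaw=-5.32 twist=-0.3
```

Run:
```python
from h import *
for i in range(4):
    go(645.5,-3.5,28,-5); print(np.round(monitor.get_obs()['joint_velocities'],3))
    im,d=viewer.camera("side")
cv2.imwrite("pics/s1.png",im[100:300,130:400])
```

```text
t=3.60 pos=[645.8 -13.   31.6] grip=0.488 F=[1.1 1.8 1. ] offset=[ 3.6 -9.4  1.2] len=10 yaw=-5.32 twist=-0.3
[-0.002  0.007  0.002  0.008  0.002 -0.004  0.   ]
t=3.65 pos=[645.5 -13.   31.2] grip=0.492 F=[1.1 1.8 2.1] offset=[ 3.2 -9.5  0.9] len=10 yaw=-5.32 twist=-0.3
[-0.001  0.009  0.002  0.008  0.003  0.001 -0.002]
t=3.70 pos=[645.3 -13.1  30.8] grip=0.489 F=[0.  2.5 2. ] offset=[ 2.8 -9.6  0.7] len=10 yaw=-5.32 twist=-0.3
[-0.002  0.008  0.005  0.007  0.002  0.     0.   ]
t=3.75 pos=[645.  -13.2  30.4] grip=0.490 F=[0.7 2.5 1.6] offset=[ 2.4 -9.7  0.4] len=10 yaw=-5.32 twist=-0.3
[ 0.001  0.007  0.004  0.005  0.002 -0.002 -0.001]
```

View pics/s1.png

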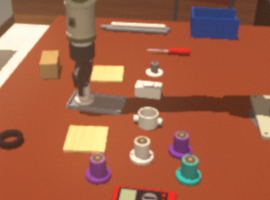

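```bash
cat >> h.py <<'E'
import json,os
def cload(): return json.load(open("cmd.json"))
def done(*offs):
    c=cload()
    for o in offs:
        f=np.radians(c["yaw"]-90); y=np.array([np.cos(f),np.sin(f),0]); z=np.array([np.sin(f),-np.cos(f),0])
        p=np.array(c["p"])+o[0]*np.array([0,0,-1.])+o[1]*y+o[2]*z
        c={"p":p.tolist(),"yaw":c["yaw"]-(o[3] if len(o)>3 else 0)}
    json.dump(c,open("cmd.json","w"))
def to(*pts,yaw=None):
    """offsets from the current commanded pose to each world mm point"""
    c=cload(); f=np.radians(c["yaw"]-90); y=np.array([np.cos(f),np.sin(f),0]); z=np.array([np.sin(f),-np.cos(f),0])
    o=monitor.get_obs(); p=np.array(o["position"])*1000
    print(f"t={o['clock']:.2f} cmd={np.round(c['p'],1)} meas={np.round(p,1)} grip={o['grip_width']:.3f} F={np.round(o['ft_force'],1)} yaw={c['yaw']:.1f}")
    for q in pts:
        d=np.array(q)-c["p"]; print(q,"->",[round(-d[2],1),round(d@y,1),round(d@z,1)],"len",round(np.linalg.norm(d)), "" if yaw is None else f"twist {c['yaw']-yaw:.1f}")
E
echo '{"p":[643.9,-13.1,28.5],"yaw":-5.3}' > cmd.json
python3 -c "
from h import *
to((560.5,3.5,75),(560.5,3.5,30))"
```

```text
t=3.80 cmd=[643.9 -13.1  28.5] meas=[644.8 -13.3  30. ] grip=0.493 F=[0.8 2.  1.1] yaw=-5.3
(560.5, 3.5, 75) -> [np.float64(-46.5), np.float64(-8.8), np.float64(84.6)] len 97 
(560.5, 3.5, 30) -> [np.float64(-1.5), np.float64(-8.8), np.float64(84.6)] len 85
```

send_rows:
  grip: [130,130,130,130,130]
  offset:
    - [-20,0,0]
    - [-46,0,0]
    - [-46,-3,28]
    - [-46,-6,56]
    - [-46,-9,84]
  twist: [0,0,0,0,0]

```text
clock: 4.22
position: [0.5604, 0.0028, 0.0753]
ee_rot: [0.706, -0.033, -0.706, -0.033]
ft_force: [-0.1, 0.4, 0.6]
grip_width: 0.493
```

send_rows:
  grip: [130,130,130,130,130]
  offset:
    - [0,0,0]
    - [0,0,0]
    - [15,0,0]
    - [30,0,0]
    - [36,0,0]
  twist: [0,0,0,0,0]

```text
clock: 4.63
position: [0.5614, 0.0024, 0.0377]
ee_rot: [-0.706, 0.033, 0.707, 0.033]
ft_force: [-0.5, 0.0, -0.0]
grip_width: 0.493
```

Run:
```python
from h import *
done((-46,-9,84),(36,0,0))
to((560.5,3.5,30))
im,d,P=cloud("wrist"); cv2.imwrite("pics/w2.png",im)
to((560.5,3.5,30))
```

```text
t=4.63 cmd=[561.1   3.6  38.5] meas=[561.4   2.4  37.7] grip=0.493 F=[-0.5  0.  -0. ] yaw=-5.3
(560.5, 3.5, 30) -> [np.float64(8.5), np.float64(0.2), np.float64(0.6)] len 9 
t=4.68 cmd=[561.1   3.6  38.5] meas=[560.9   2.6  37.1] grip=0.494 F=[-0.9  0.5 -1.3] yaw=-5.3
(560.5, 3.5, 30) -> [np.float64(8.5), np.float64(0.2), np.float64(0.6)] len 9
```

View pics/w2.png

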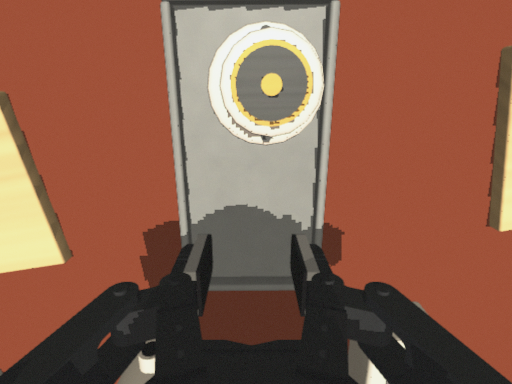

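The grip was empty: 130 counts stops at 41.6 mm, just wider than the 40 mm collar. The lamp is still in the rear half of the tray, upright, at (271,85). I'll measure it and go back, closing fully this time.

```bash
cat >> h.py <<'E'
def blobs(P,z0,z1,minpx=150,win=None):
    m=(P[...,2]>z0)&(P[...,2]<z1)
    if win: m&=(np.hypot(P[...,0]*1000-win[0],P[...,1]*1000-win[1])<win[2])
    n,l,s,c=cv2.connectedComponentsWithStats(m.astype(np.uint8))
    for i in range(1,n):
        if s[i,4]<minpx: continue
        q=P[l==i]; a=(q[:,:2]*1000).astype(np.float32); r=cv2.minAreaRect(a); (cx,cy),rad=cv2.minEnclosingCircle(a)
        print(z0,s[i].tolist(),"z",(q[:,2].mean()*1000).round(1),"rect",np.round(r[0],1),np.round(r[1],1),round(r[2],1),"circ",round(cx,1),round(cy,1),round(rad,1))
E
python3 - <<'E'
from h import *
im,d,P=cloud("wrist")
blobs(P,.054,.075); blobs(P,.013,.0185)
to((645,-5,75))
E
```

```text
0.054 [220, 25, 104, 111, 8898] z 61.5 rect [643.2 -12.4] [39.3 39.1] 30.1 circ 643.3 -12.5 20.0
0.054 [171, 245, 39, 66, 970] z 64.6 rect [565.   25.1] [23.2 14.1] 31.2 circ 563.5 27.3 12.3
0.054 [294, 244, 39, 70, 979] z 64.6 rect [561.1 -19.6] [13.8 23.1] 47.7 circ 559.0 -21.7 12.0
0.013 [160, 0, 30, 248, 2387] z 15.6 rect [620.   39.3] [  7.3 134.9] 84.0 circ 619.8 38.0 67.5
0.013 [208, 0, 134, 248, 4821] z 16.1 rect [614.7 -12.7] [ 66.9 134.1] 85.0 circ 612.8 -33.6 67.9
0.013 [209, 281, 86, 10, 714] z 15.4 rect [520.3   6.8] [55.5  6.2] 84.3 circ 518.9 6.9 27.8
t=4.73 cmd=[561.1   3.6  38.5] meas=[561.3   2.8  38.2] grip=0.491 F=[-0.3  0.2  0.2] yaw=-5.3
(645, -5, 75) -> [np.float64(-36.5), np.float64(0.8), np.float64(-84.3)] len 92
```

send_rows:
  grip: [0,0,0,0,0]
  offset:
    - [-35,0,0]
    - [-50,2,-25]
    - [-50,5,-55]
    - [-50,8,-84]
    - [-35,8,-84]
  twist: [0,0,0,0,0]

```text
clock: 5.15
position: [0.651, -0.0145, 0.0783]
ee_rot: [0.709, -0.034, -0.703, -0.034]
ft_force: [-0.4, -0.9, -0.0]
grip_width: 1.003
```

Run:
```python
from h import *
done((-35,8,-84))
to((643.5,-12.5,27))
im,d=viewer.camera("wrist"); cv2.imwrite("pics/w3.png",im)
```

```text
t=5.15 cmd=[644.  -12.1  73.5] meas=[651.  -14.5  78.3] grip=1.003 F=[-0.4 -0.9 -0. ] yaw=-5.3
(643.5, -12.5, 27) -> [np.float64(46.5), np.float64(0.4), np.float64(0.5)] len 47
```

View pics/w3.png

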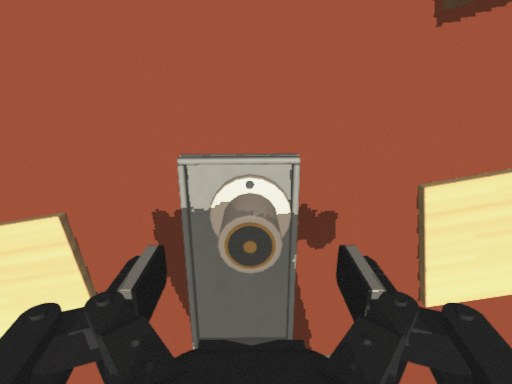

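The lamp mouth is at (250,246), midway between the open fingers. I'll descend and close fully.

send_rows:
  grip: [0,0,0,0,0]
  offset:
    - [0,0,0]
    - [15,0,0]
    - [30,0,0]
    - [46,0,0]
    - [46,0,0]
  twist: [0,0,0,0,0]

```text
clock: 5.62
position: [0.6422, -0.0125, 0.0263]
ee_rot: [-0.705, 0.033, 0.708, 0.033]
ft_force: [-0.3, 0.4, -0.4]
grip_width: 1.0
```

send_rows:
  grip: [255,255,255,255,255]
  offset:
    - [0,0,0]
    - [0,0,0]
    - [0,0,0]
    - [0,0,0]
    - [0,0,0]
  twist: [0,0,0,0,0]
  newtons: 40

```text
clock: 6.03
position: [0.6451, -0.0126, 0.0298]
ee_rot: [0.707, -0.033, -0.706, -0.033]
ft_force: [-1.5, -0.0, 5.1]
grip_width: 0.455
```

Run:
```python
from h import *
done((46,0,0))
to((644,-12.1,75),(560.5,3.5,75),(560.5,3.5,30))
```

```text
t=6.03 cmd=[644.  -12.1  27.5] meas=[645.1 -12.6  29.8] grip=0.455 F=[-1.5 -0.   5.1] yaw=-5.3
(644, -12.1, 75) -> [np.float64(-47.5), np.float64(-0.0), np.float64(-0.0)] len 48 
(560.5, 3.5, 75) -> [np.float64(-47.5), np.float64(-7.8), np.float64(84.6)] len 97 
(560.5, 3.5, 30) -> [np.float64(-2.5), np.float64(-7.8), np.float64(84.6)] len 85
```

send_rows:
  grip: [255,255,255,255,255]
  offset:
    - [-22,0,0]
    - [-46,0,0]
    - [-46,-3,28]
    - [-46,-5,56]
    - [-46,-8,84]
  twist: [0,0,0,0,0]

```text
clock: 6.45
position: [0.5607, 0.0033, 0.0749]
ee_rot: [0.707, -0.033, -0.706, -0.033]
ft_force: [0.6, 0.3, -1.6]
grip_width: 0.452
```

send_rows:
  grip: [255,255,255,255,255]
  offset:
    - [0,0,0]
    - [10,0,0]
    - [25,0,0]
    - [38,0,0]
    - [43,0,0]
  twist: [0,0,0,0,0]

```text
clock: 6.87
position: [0.5609, 0.0029, 0.0295]
ee_rot: [-0.705, 0.033, 0.707, 0.033]
ft_force: [-25.8, -3.7, 64.3]
grip_width: 0.458
```

Run:
```python
from h import *
done((-46,-8,84),(43,0,0))
to((560.5,3.5,28))
im,d=viewer.camera("scene"); cv2.imwrite("pics/c4.png",cv2.resize(im[150:300,200:380],None,fx=3,fy=3))
to((560.5,3.5,28))
```

```text
t=6.87 cmd=[561.1   3.6  30.5] meas=[560.9   2.9  29.5] grip=0.458 F=[-25.8  -3.7  64.3] yaw=-5.3
(560.5, 3.5, 28) -> [np.float64(2.5), np.float64(0.2), np.float64(0.6)] len 3 
t=6.92 cmd=[561.1   3.6  30.5] meas=[561.1   3.   30.2] grip=0.457 F=[-0.3  0.5 -1.7] yaw=-5.3
(560.5, 3.5, 28) -> [np.float64(2.5), np.float64(0.2), np.float64(0.6)] len 3
```

View pics/c4.png

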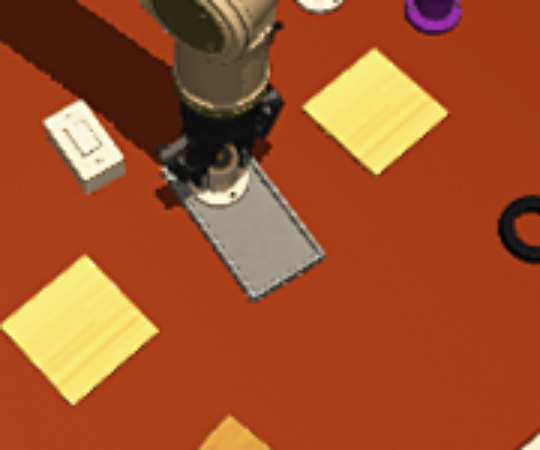

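send_rows:
  grip: [0,0,0,0,0]
  offset:
    - [0,0,0]
    - [0,0,0]
    - [0,0,0]
    - [-30,0,0]
    - [-70,0,0]
  twist: [0,0,0,0,0]

```text
clock: 7.33
position: [0.5593, 0.0031, 0.0991]
ee_rot: [-0.704, 0.033, 0.709, 0.033]
ft_force: [1.6, 0.4, 0.1]
grip_width: 1.002
```

Run:
```python
from h import *
done((-70,0,0))
to((441,244.5,130),(441,244.5,75))
```

```text
t=7.33 cmd=[561.1   3.6 100.5] meas=[559.3   3.1  99.1] grip=1.002 F=[1.6 0.4 0.1] yaw=-5.3
(441, 244.5, 130) -> [np.float64(-29.5), np.float64(-228.8), np.float64(141.8)] len 271 
(441, 244.5, 75) -> [np.float64(25.5), np.float64(-228.8), np.float64(141.8)] len 270
```

send_rows:
  grip: [0,0,0,0,0]
  offset:
    - [-20,-25,15]
    - [-30,-58,36]
    - [-30,-91,56]
    - [-30,-124,77]
    - [-30,-157,97]
  twist: [0,0,0,0,0]

```text
clock: 7.75
position: [0.4788, 0.17, 0.1319]
ee_rot: [0.707, -0.033, -0.706, -0.033]
ft_force: [1.6, 0.9, 0.7]
grip_width: 1.002
```

send_rows:
  grip: [0,0,0,0,0]
  offset:
    - [0,-33,20]
    - [0,-60,37]
    - [0,-72,45]
    - [0,-72,45]
    - [0,-72,45]
  twist: [0,0,0,0,0]

```text
clock: 8.17
position: [0.4414, 0.245, 0.1315]
ee_rot: [0.707, -0.032, -0.706, -0.032]
ft_force: [0.3, -1.1, 0.8]
grip_width: 1.001
```

Run:
```python
from h import *
done((-30,-157,97),(0,-72,45))
im,d,P=cloud("wrist"); cv2.imwrite("pics/w5.png",im)
blobs(P,.050,.075)
to((441,244.5,23))
```

```text
0.05 [98, 47, 60, 61, 2799] z 56.6 rect [538.4 323.3] [39.1 39.1] 84.4 circ 538.6 323.5 20.0
0.05 [232, 176, 50, 48, 1903] z 56.4 rect [440.  241.6] [38.9 38.7] 84.8 circ 439.7 241.6 20.0
0.05 [286, 280, 45, 41, 1441] z 56.1 rect [341.  203.8] [39.5 39. ] 41.5 circ 340.7 203.9 20.2
0.05 [184, 306, 43, 39, 1228] z 56.2 rect [322.9 300. ] [35.4 39.3] 10.4 circ 320.9 300.1 20.3
t=8.22 cmd=[440.9 244.8 130.5] meas=[442.  243.9 131.3] grip=1.006 F=[ 1.  -0.8 -0.3] yaw=-5.3
(441, 244.5, 23) -> [np.float64(107.5), np.float64(0.2), np.float64(-0.2)] len 108
```

View pics/w5.png

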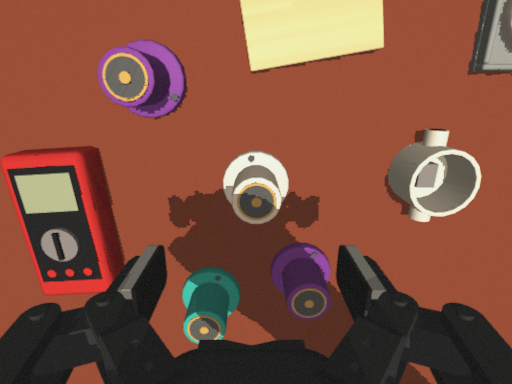

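The white lamp is at (256,200) between the fingers, and the purple and turquoise lamps are clear of the finger line. I'll descend.

send_rows:
  grip: [0,0,0,0,0]
  offset:
    - [30,2,0]
    - [65,2,0]
    - [90,2,0]
    - [108,2,0]
    - [108,2,0]
  twist: [0,0,0,0,0]

```text
clock: 8.63
position: [0.44, 0.2396, 0.0198]
ee_rot: [-0.704, 0.035, 0.708, 0.033]
ft_force: [-0.4, 0.0, -1.0]
grip_width: 1.003
```

send_rows:
  grip: [255,255,255,255,255]
  offset:
    - [0,0,0]
    - [0,0,0]
    - [0,0,0]
    - [0,0,0]
    - [0,0,0]
  twist: [0,0,0,0,0]
  newtons: 40

```text
clock: 9.05
position: [0.4423, 0.2425, 0.0248]
ee_rot: [0.707, -0.033, -0.706, -0.033]
ft_force: [-1.7, -2.0, 8.2]
grip_width: 0.459
```

Run:
```python
from h import *
done((108,2,0))
# lamp_new target tray (+0.038,0)
T=np.array([602.8,-.3]);a=np.radians(-5); print(T+38*np.array([np.cos(a),np.sin(a)]))
to((441,242,130),(640.6,-3.6,130),(640.6,-3.6,29))
```

```text
[640.65539853  -3.61191822]
t=9.05 cmd=[440.7 242.8  22.5] meas=[442.3 242.5  24.8] grip=0.459 F=[-1.7 -2.   8.2] yaw=-5.3
(441, 242, 130) -> [np.float64(-107.5), np.float64(0.7), np.float64(-0.4)] len 108 
(640.6, -3.6, 130) -> [np.float64(-107.5), np.float64(226.8), np.float64(-221.8)] len 335 
(640.6, -3.6, 29) -> [np.float64(-6.5), np.float64(226.8), np.float64(-221.8)] len 317
```

send_rows:
  grip: [255,255,255,255,255]
  offset:
    - [-30,0,0]
    - [-65,0,0]
    - [-100,6,-6]
    - [-110,32,-32]
    - [-110,60,-59]
  twist: [0,0,0,0,0]

```text
clock: 9.47
position: [0.4963, 0.1791, 0.1382]
ee_rot: [0.709, -0.031, -0.704, -0.032]
ft_force: [1.9, 0.8, -1.9]
grip_width: 0.457
```

send_rows:
  grip: [255,255,255,255,255]
  offset:
    - [0,28,-27]
    - [0,56,-54]
    - [0,84,-82]
    - [0,112,-109]
    - [0,140,-136]
  twist: [0,0,0,0,0]

```text
clock: 9.88
position: [0.6179, 0.0232, 0.1341]
ee_rot: [0.707, -0.033, -0.706, -0.033]
ft_force: [1.2, 1.1, -1.6]
grip_width: 0.455
```

send_rows:
  grip: [255,255,255,255,255]
  offset:
    - [0,20,-20]
    - [0,27,-27]
    - [0,27,-27]
    - [25,27,-27]
    - [60,27,-27]
  twist: [0,0,0,0,0]

```text
clock: 10.3
position: [0.6432, -0.0024, 0.0766]
ee_rot: [0.709, -0.032, -0.704, -0.033]
ft_force: [1.4, -0.3, -2.1]
grip_width: 0.456
```

Run:
```python
from h import *
done((-110,60,-59),(0,140,-136),(60,27,-27))
im,d,P=cloud("wrist"); cv2.imwrite("pics/w6.png",im)
blobs(P,.054,.067,win=(561,4,40)); blobs(P,.013,.0185)
to((640.6,-3.6,29))
```

```text
0.054 [226, 320, 58, 25, 1067] z 60.6 rect [569.6   3. ] [39.8 19.7] 85.4 circ 560.4 3.7 19.9
0.013 [192, 145, 127, 99, 2181] z 15.6 rect [651.  -5.] [88.2 75.7] 84.9 circ 650.4 -5.0 57.3
0.013 [203, 306, 24, 34, 209] z 15.4 rect [538.4  45.1] [36.4 17.7] 18.0 circ 540.1 40.3 18.6
t=10.35 cmd=[640.7  -3.8  72.5] meas=[637.9  -2.8  66.8] grip=0.458 F=[-5.7  0.1 -9.3] yaw=-5.3
(640.6, -3.6, 29) -> [np.float64(43.5), np.float64(-0.2), np.float64(0.2)] len 44
```

View pics/w6.png

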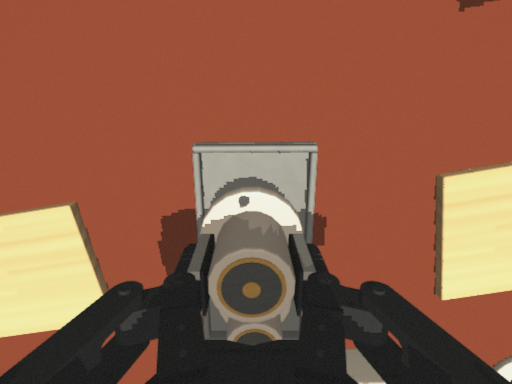

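send_rows:
  grip: [255,255,255,255,255]
  offset:
    - [5,0,0]
    - [17,0,0]
    - [28,0,0]
    - [36,0,0]
    - [39,0,0]
  twist: [0,0,0,0,0]

```text
clock: 10.77
position: [0.6408, -0.0041, 0.0335]
ee_rot: [-0.706, 0.033, 0.707, 0.033]
ft_force: [-1.3, -0.3, -1.3]
grip_width: 0.458
```

send_rows:
  grip: [255,255,255,0,0]
  offset:
    - [2,0,0]
    - [3,0,0]
    - [3,0,0]
    - [3,0,0]
    - [3,0,0]
  twist: [0,0,0,0,0]

```text
clock: 11.18
position: [0.6417, -0.0042, 0.032]
ee_rot: [0.707, -0.033, -0.706, -0.033]
ft_force: [-0.3, -0.3, 0.3]
grip_width: 0.72
```

send_rows:
  grip: [0,0,0,0,0]
  offset:
    - [0,0,0]
    - [-20,0,0]
    - [-60,0,0]
    - [-80,0,0]
    - [-80,0,0]
  twist: [0,0,0,0,0]

```text
clock: 11.6
position: [0.6442, -0.0038, 0.1173]
ee_rot: [0.709, -0.033, -0.703, -0.033]
ft_force: [0.7, 0.6, -0.0]
grip_width: 1.006
```

Run:
```python
from h import *
done((39,0,0),(3,0,0),(-80,0,0))
im,d,P=cloud("wrist"); cv2.imwrite("pics/w7.png",im)
blobs(P,.054,.067); blobs(P,.013,.0185)
to((449,-81,110))
```

```text
0.054 [226, 188, 54, 53, 2222] z 61.4 rect [639.   -3.7] [39.1 38.8] 59.1 circ 638.9 -3.6 20.0
0.054 [229, 282, 49, 45, 1737] z 61.1 rect [560.2   3.5] [39.1 38.8] 5.7 circ 560.0 3.4 20.1
0.013 [200, 138, 106, 174, 2689] z 15.7 rect [602.7  -0.7] [ 88.3 172.1] 84.9 circ 603.1 -0.6 95.5
0.013 [218, 162, 70, 54, 1454] z 16.8 rect [645.7  -3.7] [60.7 47.6] 87.1 circ 639.0 -3.6 30.8
0.013 [221, 245, 64, 48, 1270] z 16.7 rect [565.5   3.2] [60.4 50.1] 85.8 circ 560.1 4.0 31.0
t=11.65 cmd=[640.7  -3.8 110.5] meas=[643.   -4.  114.6] grip=1.003 F=[ 0.1  0.6 -1. ] yaw=-5.3
(449, -81, 110) -> [np.float64(0.5), np.float64(94.6), np.float64(183.8)] len 207
```

View pics/w7.png

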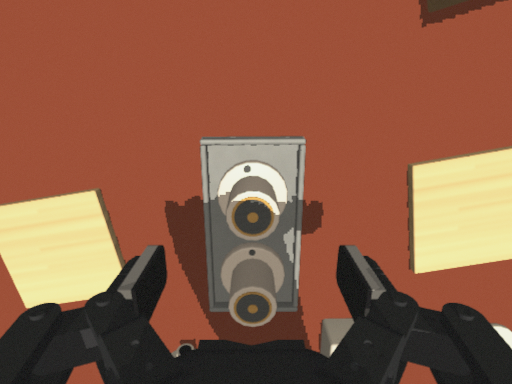

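Both lampholders stand upright in the tray: new at (252,216), old at (252,306), each within 1 mm of the centre line. Next is the switch.

send_rows:
  grip: [0,0,0,0,0]
  offset:
    - [0,18,36]
    - [0,37,72]
    - [0,56,108]
    - [0,74,144]
    - [0,93,180]
  twist: [0,0,0,0,0]

```text
clock: 12.07
position: [0.4509, -0.0805, 0.1103]
ee_rot: [-0.706, 0.033, 0.707, 0.033]
ft_force: [-0.6, 0.6, 0.1]
grip_width: 0.997
```

send_rows:
  grip: [0,0,0,0,0]
  offset:
    - [0,2,4]
    - [0,2,4]
    - [0,2,4]
    - [0,2,4]
    - [0,2,4]
  twist: [0,0,0,0,0]

```text
clock: 12.48
position: [0.4502, -0.0808, 0.1112]
ee_rot: [0.706, -0.032, -0.706, -0.033]
ft_force: [1.0, 0.6, -0.5]
grip_width: 1.0
```

Run:
```python
from h import *
done((0,93,180),(0,2,4))
im,d,P=cloud("wrist"); cv2.imwrite("pics/w8.png",im)
blobs(P,.034,.041); blobs(P,.041,.046)
to((449,-81,14))
```

```text
0.034 [123, 34, 21, 56, 193] z 37.5 rect [555.4 -10.3] [11.5 35.1] 73.6 circ 557.0 -4.7 17.6
0.034 [226, 150, 64, 101, 5201] z 38.0 rect [447.3 -85.1] [48.1 83.7] 85.6 circ 447.2 -84.8 46.9
0.034 [440, 182, 40, 34, 326] z 38.2 rect [ 440.4 -237.7] [17.5 27.7] 45.5 circ 436.8 -241.3 14.0
0.034 [29, 201, 58, 59, 436] z 37.6 rect [443.7  70.2] [55.7 22.4] 27.2 circ 438.6 80.1 27.8
0.034 [11, 211, 59, 54, 512] z 37.6 rect [430.6  98.2] [50.4 27.6] 23.2 circ 434.8 88.7 25.3
0.041 [119, 33, 22, 57, 152] z 43.5 rect [554.8 -10.3] [10.7 34.7] 70.8 circ 556.5 -5.3 17.3
0.041 [245, 185, 27, 42, 881] z 42.3 rect [447.  -85.1] [19.9 33.5] 85.9 circ 446.6 -85.4 18.2
0.041 [446, 184, 36, 33, 737] z 41.9 rect [ 436.8 -241.4] [25.6 26. ] 26.0 circ 436.6 -241.6 13.5
0.041 [8, 204, 75, 65, 969] z 42.1 rect [435.5  86.2] [57.1 57.1] 51.3 circ 436.3 86.8 29.6
t=12.53 cmd=[448.8 -81.4 110.5] meas=[450.1 -80.9 111.2] grip=1.001 F=[ 0.6 -0.1 -0.2] yaw=-5.3
(449, -81, 14) -> [np.float64(96.5), np.float64(-0.4), np.float64(-0.2)] len 97
```

View pics/w8.png

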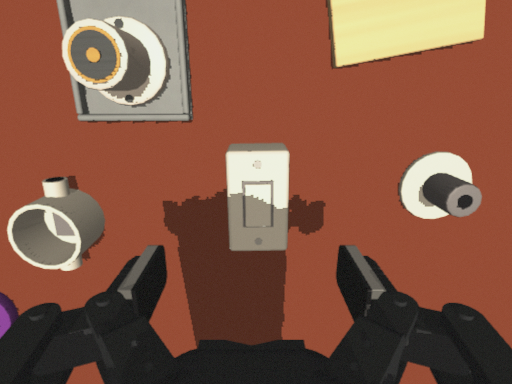

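send_rows:
  grip: [0,0,0,0,0]
  offset:
    - [30,3,1]
    - [60,3,1]
    - [85,3,1]
    - [98,3,1]
    - [101,3,1]
  twist: [0,0,0,0,0]

```text
clock: 12.95
position: [0.4466, -0.0835, 0.0077]
ee_rot: [-0.705, 0.032, 0.708, 0.033]
ft_force: [0.3, -0.0, 0.6]
grip_width: 0.996
```

send_rows:
  grip: [0,255,255,255,255]
  offset:
    - [0,0,0]
    - [0,0,0]
    - [0,0,0]
    - [0,0,0]
    - [0,0,0]
  twist: [0,0,0,0,0]
  newtons: 40

```text
clock: 13.37
position: [0.4488, -0.0848, 0.0114]
ee_rot: [0.707, -0.033, -0.706, -0.033]
ft_force: [-1.7, -0.4, 5.1]
grip_width: 0.554
```

Run:
```python
from h import *
done((101,3,1))
to((447,-84,130),(597,187,130),(597,187,25))
```

```text
t=13.37 cmd=[447.5 -84.3   9.5] meas=[448.8 -84.8  11.4] grip=0.554 F=[-1.7 -0.4  5.1] yaw=-5.3
(447, -84, 130) -> [np.float64(-120.5), np.float64(-0.2), np.float64(0.5)] len 121 
(597, 187, 130) -> [np.float64(-120.5), np.float64(-283.9), np.float64(-123.8)] len 332 
(597, 187, 25) -> [np.float64(-15.5), np.float64(-283.9), np.float64(-123.8)] len 310
```

send_rows:
  grip: [255,255,255,255,255]
  offset:
    - [-30,0,0]
    - [-65,0,0]
    - [-100,-8,-4]
    - [-120,-36,-16]
    - [-120,-71,-31]
  twist: [0,0,0,0,0]

```text
clock: 13.78
position: [0.4879, -0.0186, 0.1356]
ee_rot: [0.709, -0.036, -0.703, -0.034]
ft_force: [1.2, -0.2, -1.0]
grip_width: 0.55
```

send_rows:
  grip: [255,255,255,255,255]
  offset:
    - [0,-35,-15]
    - [0,-70,-30]
    - [0,-105,-46]
    - [0,-140,-61]
    - [0,-175,-76]
  twist: [0,0,0,0,0]

```text
clock: 14.2
position: [0.5781, 0.1518, 0.1308]
ee_rot: [0.707, -0.033, -0.706, -0.033]
ft_force: [1.0, 0.5, -0.2]
grip_width: 0.555
```

send_rows:
  grip: [255,255,255,255,255]
  offset:
    - [0,-27,-12]
    - [0,-38,-17]
    - [15,-38,-17]
    - [40,-38,-17]
    - [55,-38,-17]
  twist: [0,0,0,0,0]

```text
clock: 14.62
position: [0.5973, 0.1861, 0.0738]
ee_rot: [-0.706, 0.033, 0.707, 0.033]
ft_force: [-0.3, -0.6, -2.2]
grip_width: 0.549
```

Run:
```python
from h import *
done((-120,-71,-31),(0,-175,-76),(55,-38,-17))
to((597,187,22))
im,d,P=cloud("wrist"); cv2.imwrite("pics/w9.png",im)
blobs(P,.007,.0125);blobs(P,.095,.14,50)
q=P[(P[...,2]>.06)&(P[...,2]<.12)]; 
to((597,187,22))
```

```text
t=14.62 cmd=[597.2 187.1  74.5] meas=[597.3 186.1  73.8] grip=0.549 F=[-0.3 -0.6 -2.2] yaw=-5.3
(597, 187, 22) -> [np.float64(52.5), np.float64(0.1), np.float64(0.2)] len 53 
0.007 [426, 45, 54, 233, 1196] z 9.8 rect [607.2  43.1] [  3.  170.4] 84.7 circ 607.1 42.5 85.2
0.007 [474, 82, 38, 84, 440] z 10.0 rect [640.5  19. ] [18.2 55.4] 84.6 circ 639.6 9.9 27.7
0.007 [162, 120, 169, 134, 9092] z 10.0 rect [599.6 187. ] [103.9 110.5] 4.0 circ 599.3 186.6 75.0
0.007 [451, 192, 61, 68, 405] z 10.0 rect [569.2  21. ] [24.1 59.4] 60.2 circ 563.2 10.5 29.7
0.007 [53, 251, 78, 37, 1043] z 11.1 rect [553.7 321.4] [61.4 32.2] 83.1 circ 540.4 323.0 30.8
0.007 [439, 270, 71, 6, 267] z 9.9 rect [522.6  14.5] [55.5  1.7] 84.6 circ 522.4 14.6 27.7
0.007 [0, 338, 38, 7, 182] z 9.9 rect [489.  403.8] [35.9  3.2] 88.8 circ 488.1 403.8 18.0
0.095 [66, 189, 371, 187, 28717] z 112.5 rect [600.  186.3] [ 91.5 100.8] 35.8 circ 603.6 185.9 59.3
t=14.67 cmd=[597.2 187.1  74.5] meas=[595.8 185.2  70.9] grip=0.553 F=[-2.  -2.1 -4.2] yaw=-5.3
(597, 187, 22) -> [np.float64(52.5), np.float64(0.1), np.float64(0.2)] len 53
```

View pics/w9.png

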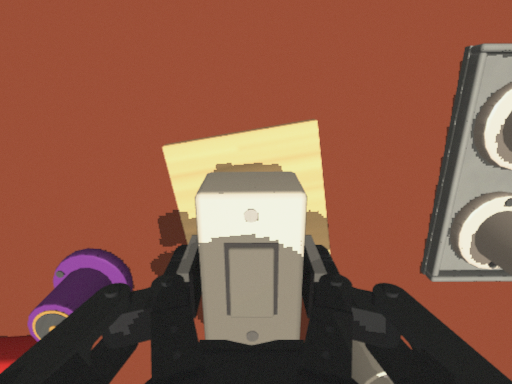

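send_rows:
  grip: [255,255,255,255,255]
  offset:
    - [5,0,0]
    - [20,0,0]
    - [36,0,0]
    - [45,0,0]
    - [48,0,0]
  twist: [0,0,0,0,0]

```text
clock: 15.08
position: [0.5972, 0.1861, 0.0259]
ee_rot: [-0.706, 0.033, 0.707, 0.033]
ft_force: [-0.8, 0.2, -1.8]
grip_width: 0.557
```

send_rows:
  grip: [255,255,255,0,0]
  offset:
    - [2,0,0]
    - [4,0,0]
    - [4,0,0]
    - [4,0,0]
    - [4,0,0]
  twist: [0,0,0,0,0]

```text
clock: 15.5
position: [0.5983, 0.1868, 0.0241]
ee_rot: [0.707, -0.033, -0.706, -0.033]
ft_force: [0.8, -0.3, 0.2]
grip_width: 0.819
```

send_rows:
  grip: [0,0,0,0,0]
  offset:
    - [0,0,0]
    - [-20,0,0]
    - [-60,0,0]
    - [-90,0,0]
    - [-90,0,0]
  twist: [0,0,0,0,0]

```text
clock: 15.92
position: [0.6009, 0.1884, 0.1205]
ee_rot: [0.71, -0.032, -0.703, -0.034]
ft_force: [0.1, 0.7, 0.1]
grip_width: 1.001
```

Run:
```python
from h import *
done((48,0,0),(4,0,0),(-90,0,0))
im,d,P=cloud("wrist"); cv2.imwrite("pics/w10.png",im)
blobs(P,.007,.0125);blobs(P,.044,.051)
to((436.4,88,110),yaw=-8)
```

```text
0.007 [402, 60, 37, 195, 665] z 9.8 rect [606.3  42.7] [  2.6 172.2] 85.0 circ 606.2 41.7 86.1
0.007 [438, 86, 41, 73, 241] z 10.0 rect [642.1  16.2] [22.9 59.3] 80.0 circ 640.1 4.9 29.6
0.007 [182, 120, 140, 134, 8038] z 10.1 rect [596.3 186.6] [110.4 110.2] 4.2 circ 596.4 186.9 76.8
0.007 [500, 165, 12, 45, 198] z 9.6 rect [580.1 -38. ] [ 3.6 39.8] 86.4 circ 580.1 -37.6 19.9
0.007 [422, 180, 54, 59, 246] z 10.0 rect [569.2  19.4] [25.9 60.9] 57.9 circ 562.3 8.5 30.4
0.007 [88, 230, 60, 28, 598] z 11.2 rect [557.9 324.2] [23.1 57.6] 2.6 circ 548.4 323.8 28.9
0.007 [412, 248, 60, 4, 153] z 9.8 rect [522.8  14.8] [57.   1.7] 84.8 circ 522.1 14.8 28.5
0.044 [482, 102, 30, 55, 383] z 47.4 rect [639.3   9.4] [15.5 38.1] 85.8 circ 638.8 2.8 19.1
0.044 [222, 152, 64, 102, 5179] z 48.0 rect [597.  187.2] [48.  83.5] 85.7 circ 597.0 186.9 46.7
0.044 [459, 206, 45, 43, 355] z 47.6 rect [566.8  13.7] [16.8 38.8] 53.3 circ 561.8 7.0 19.4
0.044 [84, 261, 38, 14, 181] z 47.4 rect [555.1 318.6] [28.6  7. ] 73.4 circ 552.1 319.5 14.3
t=15.97 cmd=[597.2 187.1 112.5] meas=[599.8 187.7 117.4] grip=1.002 F=[ 0.  -0.3 -0.9] yaw=-5.3
(436.4, 88, 110) -> [np.float64(2.5), np.float64(113.5), np.float64(151.0)] len 189 twist 2.7
```

View pics/w10.png

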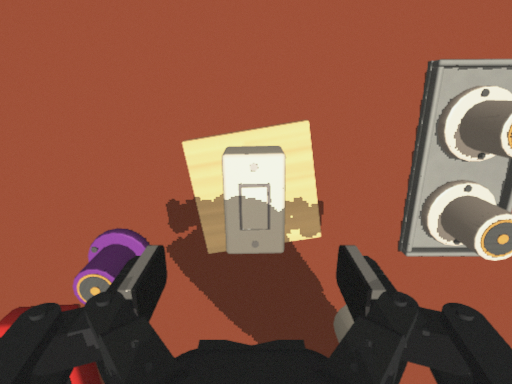

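The switch sits within about 1 mm of the left board's centre, at (254,205) in the wrist picture. Next is the junction box.

send_rows:
  grip: [0,0,0,0,0]
  offset:
    - [0,22,30]
    - [0,45,60]
    - [0,68,91]
    - [0,90,121]
    - [0,113,151]
  twist: [0,0,1,2,3]

```text
clock: 16.38
position: [0.4348, 0.0872, 0.1121]
ee_rot: [-0.705, 0.052, 0.706, 0.052]
ft_force: [0.4, -0.3, 0.9]
grip_width: 0.996
```

send_rows:
  grip: [0,0,0,0,0]
  offset:
    - [0,0,0]
    - [0,0,0]
    - [0,0,0]
    - [0,0,0]
    - [0,0,0]
  twist: [0,0,0,0,0]

```text
clock: 16.8
position: [0.4376, 0.0891, 0.1132]
ee_rot: [-0.705, 0.051, 0.705, 0.051]
ft_force: [-0.2, 0.6, -0.3]
grip_width: 1.003
```

Run:
```python
from h import *
done((0,113,151,3))
im,d,P=cloud("wrist"); cv2.imwrite("pics/w11.png",im)
blobs(P,.037,.046,win=(436,88,60))
q=P.reshape(-1,3);q=q[np.isfinite(q[:,0])]*1000
q=q[(q[:,2]>10)&(q[:,2]<27)&(np.hypot(q[:,0]-436,q[:,1]-87)<50)]
for s in (1,-1):
    f=q[(np.hypot(q[:,0]-436,q[:,1]-87)>33)&(s*(q[:,0]-436)>0)]; print(s,len(f),f.mean(0).round(1) if len(f) else '')
to((436.4,88,14))
```

```text
0.037 [219, 166, 74, 72, 1277] z 41.3 rect [435.7  86.9] [56.6 57.7] 84.4 circ 435.4 86.8 29.0
1 277 [473.2  82.6  22. ]
-1 71 [396.3  90.9  23.7]
t=16.85 cmd=[436.4  88.5 112.5] meas=[437.4  89.  113.1] grip=1.003 F=[-0.6 -0.5 -0.5] yaw=-8.3
(436.4, 88, 14) -> [np.float64(98.5), np.float64(0.5), np.float64(-0.1)] len 99
```

View pics/w11.png

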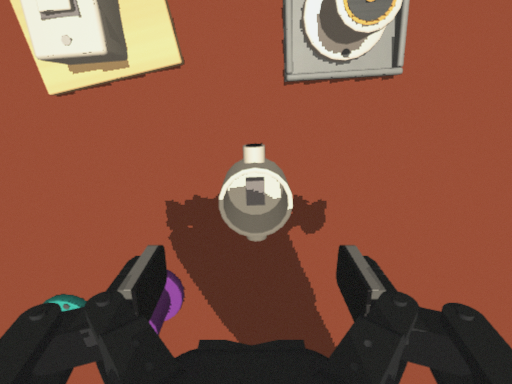

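send_rows:
  grip: [0,0,0,0,0]
  offset:
    - [30,1,1]
    - [60,1,1]
    - [85,1,1]
    - [98,1,1]
    - [101,1,1]
  twist: [0,0,0,0,0]

```text
clock: 17.27
position: [0.4343, 0.0878, 0.0098]
ee_rot: [-0.704, 0.051, 0.707, 0.051]
ft_force: [-0.6, -1.0, -1.0]
grip_width: 1.001
```

send_rows:
  grip: [0,255,255,255,255]
  offset:
    - [0,0,0]
    - [0,0,0]
    - [0,0,0]
    - [0,0,0]
    - [0,0,0]
  twist: [0,0,0,0,0]
  newtons: 30

```text
clock: 17.68
position: [0.4368, 0.0875, 0.0137]
ee_rot: [0.706, -0.051, -0.704, -0.051]
ft_force: [-2.2, 0.9, 6.8]
grip_width: 0.679
```

Run:
```python
from h import *
done((101,1,1))
to((435,88,130),(602,-202.5,130),(602,-202.5,25))
```

```text
t=17.68 cmd=[435.3  87.7  11.5] meas=[436.8  87.5  13.7] grip=0.679 F=[-2.2  0.9  6.8] yaw=-8.3
(435, 88, 130) -> [np.float64(-118.5), np.float64(-0.3), np.float64(0.3)] len 119 
(602, -202.5, 130) -> [np.float64(-118.5), np.float64(263.0), np.float64(-206.9)] len 355 
(602, -202.5, 25) -> [np.float64(-13.5), np.float64(263.0), np.float64(-206.9)] len 335
```

send_rows:
  grip: [255,255,255,255,255]
  offset:
    - [-30,0,0]
    - [-65,0,0]
    - [-100,8,-6]
    - [-118,33,-26]
    - [-118,63,-50]
  twist: [0,0,0,0,0]

```text
clock: 18.1
position: [0.479, 0.0189, 0.1361]
ee_rot: [0.709, -0.05, -0.702, -0.05]
ft_force: [2.6, 0.6, -1.3]
grip_width: 0.676
```

send_rows:
  grip: [255,255,255,255,255]
  offset:
    - [0,31,-24]
    - [0,62,-49]
    - [0,93,-73]
    - [0,124,-98]
    - [0,155,-122]
  twist: [0,0,0,0,0]

```text
clock: 18.52
position: [0.5753, -0.1555, 0.1313]
ee_rot: [0.706, -0.052, -0.705, -0.051]
ft_force: [-0.1, 1.6, -0.2]
grip_width: 0.68
```

send_rows:
  grip: [255,255,255,255,255]
  offset:
    - [0,30,-24]
    - [0,45,-35]
    - [15,45,-35]
    - [40,45,-35]
    - [55,45,-35]
  twist: [0,0,0,0,0]

```text
clock: 18.93
position: [0.6022, -0.2034, 0.0743]
ee_rot: [-0.705, 0.052, 0.705, 0.052]
ft_force: [-1.0, 1.6, -1.5]
grip_width: 0.68
```

Run:
```python
from h import *
done((-118,63,-50),(0,155,-122),(55,45,-35))
im,d,P=cloud("wrist"); cv2.imwrite("pics/w12.png",im)
blobs(P,.007,.0125)
to((602,-202.5,22))
```

```text
0.007 [160, 115, 175, 133, 11952] z 10.0 rect [ 604.8 -203.2] [104.  109.9] 4.9 circ 604.5 -203.3 74.9
0.007 [9, 124, 64, 181, 988] z 9.8 rect [610.7 -46. ] [  8.5 148.8] 87.4 circ 610.9 -41.8 74.4
0.007 [0, 165, 24, 65, 312] z 9.9 rect [632.6 -27.6] [13.5 49.8] 76.5 circ 634.2 -21.0 24.9
0.007 [0, 253, 52, 55, 362] z 10.0 rect [567.4 -17.3] [55.9 19.4] 20.6 circ 564.1 -8.5 28.0
0.007 [7, 321, 45, 7, 176] z 10.0 rect [522.    3.3] [38.   2.8] 84.9 circ 522.0 3.3 19.0
t=18.98 cmd=[ 602.1 -202.5   74.5] meas=[ 600.5 -202.8   71.5] grip=0.678 F=[-1.9  1.  -3.9] yaw=-8.3
(602, -202.5, 22) -> [np.float64(52.5), np.float64(0.0), np.float64(0.1)] len 53
```

View pics/w12.png

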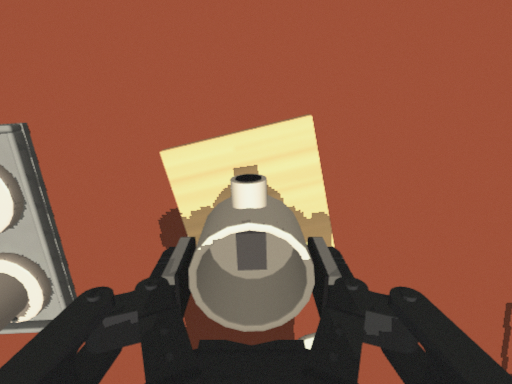

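send_rows:
  grip: [255,255,255,255,255]
  offset:
    - [5,1,0]
    - [20,1,0]
    - [35,1,0]
    - [43,1,0]
    - [46,1,0]
  twist: [0,0,0,0,0]

```text
clock: 19.4
position: [0.6022, -0.204, 0.0292]
ee_rot: [-0.705, 0.051, 0.705, 0.051]
ft_force: [-0.6, 0.3, -1.9]
grip_width: 0.676
```

send_rows:
  grip: [255,255,255,0,0]
  offset:
    - [2,0,0]
    - [4,0,0]
    - [4,0,0]
    - [4,0,0]
    - [4,0,0]
  twist: [0,0,0,0,0]

```text
clock: 19.82
position: [0.6027, -0.204, 0.026]
ee_rot: [0.706, -0.052, -0.705, -0.051]
ft_force: [-0.6, 0.4, -0.4]
grip_width: 0.933
```

send_rows:
  grip: [0,0,0,0,0]
  offset:
    - [0,0,0]
    - [-20,0,0]
    - [-60,0,0]
    - [-90,0,0]
    - [-90,0,0]
  twist: [0,0,0,0,0]

```text
clock: 20.23
position: [0.6058, -0.2045, 0.1226]
ee_rot: [0.709, -0.052, -0.702, -0.051]
ft_force: [0.5, 0.4, 0.7]
grip_width: 0.995
```

send_rows:
  grip: [0,0,0,0,0]
  offset:
    - [0,0,0]
    - [0,0,0]
    - [0,0,0]
    - [0,0,0]
    - [0,0,0]
  twist: [0,0,0,0,0]

```text
clock: 20.65
position: [0.6018, -0.2038, 0.1143]
ee_rot: [-0.705, 0.051, 0.706, 0.052]
ft_force: [0.0, 0.1, -0.1]
grip_width: 1.001
```

Run:
```python
from h import *
done((46,1,0),(4,0,0),(-90,0,0))
im,d,P=cloud("wrist"); cv2.imwrite("pics/w13.png",im)
blobs(P,.007,.0125,win=(602,-203,90));blobs(P,.047,.056,win=(602,-203,60))
to((437,-240,110),yaw=-8)
```

```text
0.007 [174, 111, 150, 144, 9596] z 10.1 rect [ 601.6 -203.3] [110.4 110.3] 4.9 circ 601.6 -203.1 76.9
0.047 [214, 167, 77, 74, 1384] z 51.4 rect [ 601.5 -203.7] [56.7 57.3] 79.2 circ 601.4 -203.4 29.0
t=20.70 cmd=[ 602.  -203.5  114.5] meas=[ 601.9 -203.8  114.5] grip=1.002 F=[ 0.6  0.4 -0.9] yaw=-8.3
(437, -240, 110) -> [np.float64(4.5), np.float64(60.0), np.float64(158.0)] len 169 twist -0.3
```

View pics/w13.png

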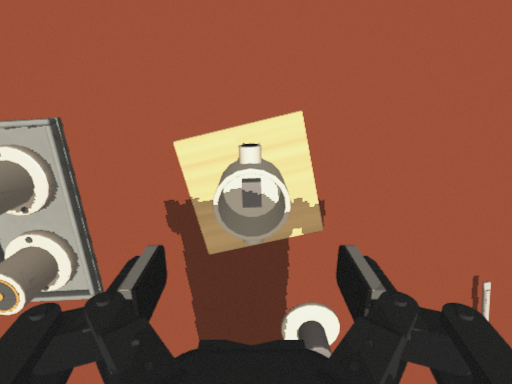

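The box stands at the right board's centre, at (251,205) in the wrist picture, at (601.4,-203.5) mm. Now the cover.

send_rows:
  grip: [0,0,0,0,0]
  offset:
    - [0,13,35]
    - [0,27,70]
    - [0,40,105]
    - [0,53,140]
    - [0,60,158]
  twist: [0,0,0,0,0]

```text
clock: 21.12
position: [0.4331, -0.2415, 0.1146]
ee_rot: [-0.704, 0.053, 0.706, 0.052]
ft_force: [0.7, -0.6, 0.4]
grip_width: 0.999
```

send_rows:
  grip: [0,0,0,0,0]
  offset:
    - [0,0,0]
    - [0,0,0]
    - [0,0,0]
    - [0,0,0]
    - [0,0,0]
  twist: [0,0,0,0,0]

```text
clock: 21.53
position: [0.4382, -0.2397, 0.1152]
ee_rot: [0.705, -0.051, -0.705, -0.051]
ft_force: [-0.5, 0.7, 0.0]
grip_width: 0.994
```

Run:
```python
from h import *
done((0,60,158))
im,d,P=cloud("wrist"); cv2.imwrite("pics/w14.png",im)
blobs(P,.004,.009,win=(437,-240,50));blobs(P,.036,.046,win=(437,-240,50))
to((437,-240,14))
```

```text
0.004 [221, 154, 69, 66, 2317] z 6.0 rect [ 436.8 -242. ] [61.  60.9] 27.2 circ 436.6 -242.1 30.9
0.036 [238, 184, 36, 34, 937] z 41.7 rect [ 437.  -242.2] [27.2 26.8] 41.5 circ 436.8 -242.1 13.9
t=21.58 cmd=[ 437.  -240.   114.5] meas=[ 438.1 -239.7  115.2] grip=0.999 F=[-0.8  0.7 -0.8] yaw=-8.3
(437, -240, 14) -> [np.float64(100.5), np.float64(-0.0), np.float64(-0.0)] len 101
```

View pics/w14.png

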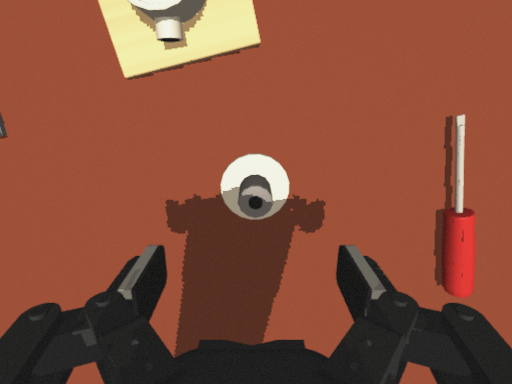

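send_rows:
  grip: [0,0,0,0,0]
  offset:
    - [30,2,0]
    - [60,2,0]
    - [85,2,0]
    - [98,2,0]
    - [101,2,0]
  twist: [0,0,0,0,0]

```text
clock: 22.0
position: [0.4358, -0.241, 0.0116]
ee_rot: [-0.704, 0.05, 0.707, 0.052]
ft_force: [-0.4, -0.1, 1.3]
grip_width: 0.996
```

send_rows:
  grip: [0,255,255,255,255]
  offset:
    - [0,0,0]
    - [0,0,0]
    - [0,0,0]
    - [0,0,0]
    - [0,0,0]
  twist: [0,0,0,0,0]
  newtons: 40

```text
clock: 22.42
position: [0.4375, -0.2426, 0.0152]
ee_rot: [0.706, -0.052, -0.705, -0.051]
ft_force: [-0.2, 0.8, 1.1]
grip_width: 0.456
```

send_rows:
  grip: [255,255,255,255,255]
  offset:
    - [0,0,0]
    - [0,0,0]
    - [-30,0,0]
    - [-65,0,0]
    - [-100,0,0]
  twist: [0,0,0,0,0]

```text
clock: 22.83
position: [0.4364, -0.2418, 0.1153]
ee_rot: [-0.705, 0.051, 0.706, 0.052]
ft_force: [1.2, -0.8, -0.3]
grip_width: 0.31
```

Run:
```python
from h import *
done((101,2,0),(-100,0,0))
to((601.8,-203.3,115),(601.8,-203.3,68))
```

```text
t=22.83 cmd=[ 436.7 -242.   113.5] meas=[ 436.4 -241.8  115.3] grip=0.310 F=[ 1.2 -0.8 -0.3] yaw=-8.3
(601.8, -203.3, 115) -> [np.float64(-1.5), np.float64(-62.1), np.float64(-157.8)] len 170 
(601.8, -203.3, 68) -> [np.float64(45.5), np.float64(-62.1), np.float64(-157.8)] len 176
```

send_rows:
  grip: [255,255,255,255,255]
  offset:
    - [0,-13,-33]
    - [0,-26,-67]
    - [0,-40,-101]
    - [0,-53,-134]
    - [0,-62,-157]
  twist: [0,0,0,0,0]

```text
clock: 23.25
position: [0.6039, -0.2023, 0.1145]
ee_rot: [0.706, -0.051, -0.705, -0.051]
ft_force: [-0.9, 0.3, -0.0]
grip_width: 0.311
```

send_rows:
  grip: [255,255,255,255,255]
  offset:
    - [0,0,0]
    - [10,0,0]
    - [20,0,0]
    - [20,0,0]
    - [20,0,0]
  twist: [0,0,0,0,0]

```text
clock: 23.67
position: [0.5997, -0.2044, 0.0932]
ee_rot: [-0.704, 0.052, 0.706, 0.052]
ft_force: [0.3, -0.3, -0.6]
grip_width: 0.314
```

Run:
```python
from h import *
done((0,-62,-157),(20,0,0))
im,d,P=cloud("wrist"); cv2.imwrite("pics/w15.png",im)
blobs(P,.070,.0935,win=(602,-203,60));blobs(P,.007,.0125,win=(602,-203,90))
im,d=viewer.camera("side"); cv2.imwrite("pics/s15.png",cv2.resize(im[110:220,180:330],None,fx=4,fy=4))
to((601.5,-203.5,68))
```

```text
0.07 [198, 188, 107, 58, 3866] z 84.2 rect [ 612.9 -205.6] [60.9 33.8] 82.0 circ 599.9 -203.9 30.6
0.007 [165, 110, 163, 136, 9408] z 10.1 rect [ 601.6 -203.5] [110.2 109.8] 5.0 circ 601.6 -203.5 76.9
t=23.77 cmd=[ 601.  -203.3   93.5] meas=[ 600.8 -204.4   94.5] grip=0.314 F=[ 0.4 -0.2 -0.6] yaw=-8.3
(601.5, -203.5, 68) -> [np.float64(25.5), np.float64(0.1), np.float64(-0.5)] len 26
```

View pics/w15.png

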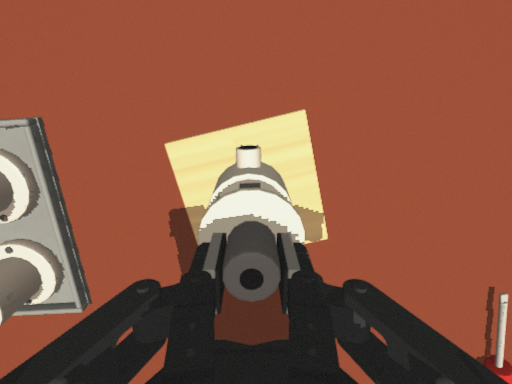

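View pics/s15.png

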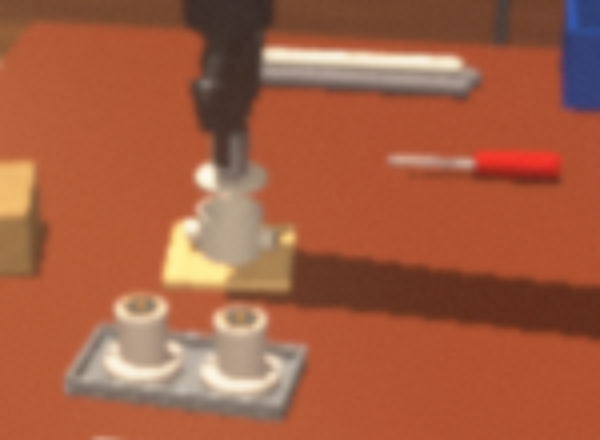

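send_rows:
  grip: [255,255,255,255,255]
  offset:
    - [5,0,-1]
    - [12,0,-1]
    - [18,0,-1]
    - [22,0,-1]
    - [23,0,-1]
  twist: [0,0,0,0,0]

```text
clock: 24.18
position: [0.6016, -0.2037, 0.07]
ee_rot: [-0.705, 0.051, 0.706, 0.052]
ft_force: [0.5, -0.4, 0.0]
grip_width: 0.314
```

send_rows:
  grip: [255,255,255,255,255]
  offset:
    - [1,0,0]
    - [2,0,0]
    - [3,0,0]
    - [3,0,0]
    - [3,0,0]
  twist: [0,0,0,0,0]

```text
clock: 24.6
position: [0.6024, -0.2039, 0.0685]
ee_rot: [0.705, -0.051, -0.705, -0.051]
ft_force: [0.2, 0.2, -0.7]
grip_width: 0.314
```

Run:
```python
from h import *
done((23,0,-1),(3,0,0))
im,d,P=cloud("wrist"); cv2.imwrite("pics/w16.png",im)
blobs(P,.050,.066,win=(602,-203,60))
to((601.5,-203.5,68))
```

```text
0.05 [198, 188, 107, 58, 3759] z 59.3 rect [ 615.7 -205.1] [60.9 33.9] 81.8 circ 602.9 -203.4 30.6
t=24.65 cmd=[ 602.  -203.5   67.5] meas=[ 602.4 -203.9   68.5] grip=0.314 F=[ 0.4 -0.3 -0.7] yaw=-8.3
(601.5, -203.5, 68) -> [np.float64(-0.5), np.float64(0.1), np.float64(0.5)] len 1
```

View pics/w16.png

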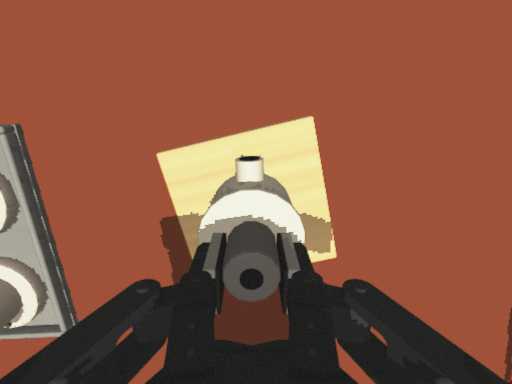

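send_rows:
  grip: [255,255,255,140,100]
  offset:
    - [1,0,1]
    - [1.5,0,1]
    - [1.5,0,1]
    - [1.5,0,1]
    - [1.5,0,1]
  twist: [0,0,0,0,0]

```text
clock: 25.07
position: [0.6013, -0.2038, 0.0668]
ee_rot: [0.705, -0.051, -0.705, -0.051]
ft_force: [-0.2, -0.4, -0.4]
grip_width: 0.573
```

send_rows:
  grip: [0,0,0,0,0]
  offset:
    - [0,0,0]
    - [-15,0,0]
    - [-40,0,0]
    - [-70,0,0]
    - [-70,0,0]
  twist: [0,0,0,0,0]

```text
clock: 25.48
position: [0.6041, -0.2042, 0.1428]
ee_rot: [0.708, -0.052, -0.702, -0.051]
ft_force: [0.8, 0.0, 1.3]
grip_width: 0.999
```

send_rows:
  grip: [0,0,0,0,0]
  offset:
    - [0,0,0]
    - [-20,0,0]
    - [-40,0,0]
    - [-40,0,0]
    - [-40,0,0]
  twist: [0,0,0,0,0]

```text
clock: 25.9
position: [0.6015, -0.2038, 0.1768]
ee_rot: [0.705, -0.052, -0.705, -0.051]
ft_force: [0.3, -0.3, -0.1]
grip_width: 1.004
```

Run:
```python
from h import *
done((1.5,0,1),(-70,0,0),(-40,0,0))
im,d,P=cloud("wrist"); cv2.imwrite("pics/w17.png",im)
blobs(P,.055,.061,win=(602,-203,60));blobs(P,.088,.1,win=(602,-203,60));blobs(P,.007,.0125,win=(602,-203,90)); 
q=P[(P[...,2]>.030)&(P[...,2]<.0535)&(np.hypot(P[...,0]-.602,P[...,1]+.2035)<.045)]; print(len(q))
for c in ("scene","side"):
    im,d,P=cloud(c); cv2.imwrite(f"pics/{c}17.png",im)
    if c=="scene":
        for w in [(602,-203,60)]: blobs(P,.053,.063,20,w); blobs(P,.088,.102,20,w)
        blobs(P,.007,.0135,60,(603,-200,80)); blobs(P,.052,.07,60,(603,0,90)); blobs(P,.042,.052,60,(597,187,70))
        blobs(P,.03,.042,60,(422,420,110)); blobs(P,.012,.03,60,(355,-415,110))
```

```text
0.055 [219, 151, 66, 65, 2204] z 58.0 rect [ 600.8 -203.1] [60.4 61.1] 83.1 circ 600.6 -202.9 30.9
0.088 [235, 180, 34, 33, 873] z 93.7 rect [ 601.3 -203.2] [26.6 26.7] 36.7 circ 601.0 -203.3 13.7
0.007 [189, 107, 122, 120, 6307] z 10.1 rect [ 601.5 -203.3] [110.2 110.2] 5.1 circ 601.7 -203.8 76.7
348
0.053 [214, 243, 22, 21, 231] z 57.7 rect [ 602.6 -200.9] [60.2 60.4] 66.5 circ 601.8 -200.2 31.7
0.088 [219, 244, 10, 10, 75] z 93.3 rect [ 601.9 -201. ] [25.3 25.7] 52.8 circ 601.5 -200.4 13.6
0.007 [201, 235, 52, 50, 655] z 9.8 rect [ 602.4 -200.7] [109.4 110.4] 5.3 circ 602.5 -199.7 75.2
0.052 [267, 197, 13, 13, 136] z 60.2 rect [560.3   6.7] [36.1 40.6] 51.7 circ 560.6 7.7 21.2
0.052 [281, 217, 14, 13, 143] z 60.7 rect [639.7  -1.1] [38.5 37.9] 65.6 circ 639.8 -0.9 21.0
0.042 [313, 168, 28, 27, 315] z 48.0 rect [598.4 189.3] [48.4 84.9] 86.1 circ 598.3 189.4 45.9
0.03 [323, 96, 40, 34, 614] z 35.1 rect [420.6 422. ] [ 73.7 138.2] 87.3 circ 421.4 421.1 73.8
0.012 [108, 226, 32, 40, 260] z 20.5 rect [ 384.7 -416.1] [157.8  25.5] 3.2 circ 384.7 -415.6 78.9
```

View pics/w17.png

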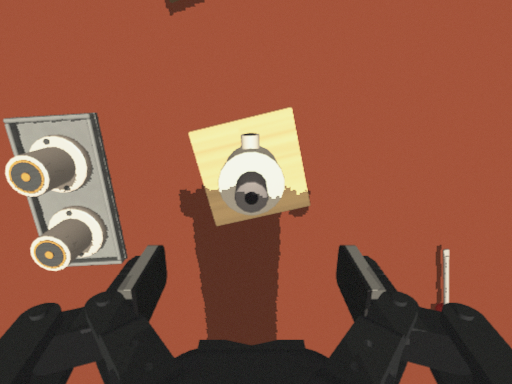

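View pics/scene17.png

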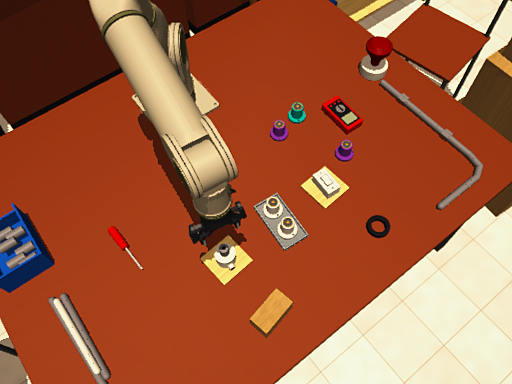

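View pics/side17.png

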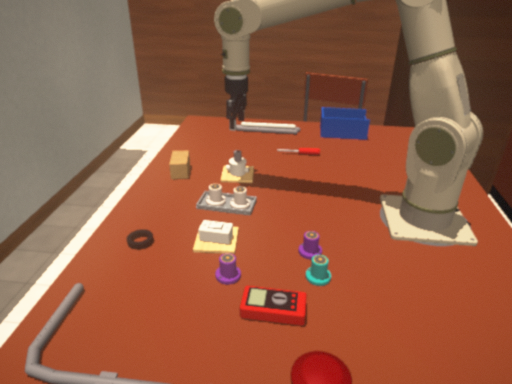

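Everything checks out. The cover disc top is at 58.0 mm, so its underside is at 52 mm on the box rim, within about 1 mm of the box centre. All parts are upright and the bystanders haven't moved. I'll hand in.

```bash
python3 -c "
from workcell import manip, monitor
print(monitor.get_obs()['clock']); print(manip.hand_in())"
```

```text
26.05
the job is handed in; nothing more can be done
None
```

The job is handed in at 26 s, and my last camera checks put every part within its limits. The system reported no verdict.

| Part | Last check |
|---|---|
| Older lampholder | front of the tray, about 43 mm before the middle, within 1 mm of the centre line |
| New lampholder | rear of the tray, about 36 mm behind the middle, within 1 mm of the centre line |
| Switch | within 1 mm of the centre of the left-hand board |
| Junction box | within 1 mm of the centre of the right-hand board |
| Gland cover | flat on the box rim with its underside at 52 mm, within about 1 mm of the box centre |

All five parts were upright, the gripper was open and clear, and the multimeter, screwdriver and coloured look-alikes were where they started.

- **Missed first grip:** My first grip on the older lampholder stopped just wider than the collar and missed. It pushed the lampholder about 8 mm sideways in the tray. I closed fully and repeated the pick.
- **Hard set-down:** The older lampholder's set-down showed a brief wrist force of about 64 N, under the 120 N limit. I lowered the later parts more slowly, with no repeat.
- **Camera disagreement:** The scene camera read about 2–3 mm more in y than the wrist camera, and I relied on the wrist camera. Positions relative to the tray and boards agreed in both views.

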